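# Pack the metal recycling caddy and air it

### The arm

A 6-joint arm with a two-finger parallel gripper is mounted at the origin on the work surface. World frame = base frame: x ahead of the robot, y to its left, z up, the work surface at z = 0. Lengths are in mm, angles in rad, forces in N, time in s.
With the tool pointing down it reaches from about 400 to 925 mm from the base axis. Payload 12.5 kg.
Tool frame: the origin (TCP) lies on the mounting face of the last link; the fingertips stand 190 mm ahead of it and the grasp point (between the pads) lies 171 mm ahead of it; z points along the fingers, y is the line along which they close (so a half turn about z gives the same grasp; the last joint's range is limited). The gripper opens to 95 mm and grips with 3 to 60 N. Pads are 20 mm wide; open, the fingers measure 119 mm over their backs; the gripper's body (75 mm by 180 mm) begins 59 mm behind the grasp point.
Start: joints at [-1.26, 0.491, 1.559, -0, 1.092, -0.106], TCP at [253.041, -571.485, 404.761] pointing down, gripper open.
Joint ranges: [-3.1, 3.1], [-0.84, 2.19], [0.05, 2.79], [-1.13, 4.28], [0.06, 2.93], [-2.69, 2.69]. Speed limits (rad/s): [2.22, 2.22, 2.79, 3.14, 3.14, 3.14].

### API

Orientations are given as [roll, pitch, yaw] about the fixed x, y, z axes, in that order (R = Rz(yaw) Ry(pitch) Rx(roll)).
In Python, from cell import * gives the robot as it stands.
- The arm moves only by the tool arm_command, never from a script. Its argument "rows" is a list that holds one entry, the list of rows, each a list of 7 numbers: the shift along the tool's x, y, z normalised to -1 to 1, where 1 is 0.15 m, then the turn, a rotation vector about the tool's x, y, z normalised to -1 to 1, where 1 is 360 degrees, then the opening, from -1 (shut) to 1 (fully open). A call has 1 to 10 rows; each row is the pose to reach, as a shift and turn from the pose commanded when the call began, along the tool's axes at that moment, turning the shorter way round; what a row does not reach only later rows make up. A row lasts 1/12 s, in which the tool goes at most 41.7 mm and 7.16 degrees, less where a joint would pass 70% of its speed; a pose out of reach is approached as far as the arm can. A call with a number of a shift or a turn outside -1 to 1 is refused whole. A call with a gripper value outside its range is refused whole. The fingers move at their own pace and stop on an object; the grip force is fixed at half the most. Time passes only in rows, so rows that repeat a pose let the fingers close. It gives the time, the measured TCP pose, the force, the opening and the grip force at its end, in the units of the state.
- state(): the state, without advancing time (a new reading comes with each control period).
- read_camera(name): name is "scene" or "top"; returns (picture, depth): 384x512x3 uint8, red, green, blue; 384x512 float32, mm along the optical axis (not along the pixel's ray), 0 where there is no reading.
- get_calibration(name): a dict with "camera_matrix" (3x3 intrinsics, pixels), "position" and "orientation" of the camera in the world. Camera axes: x right, y up, looking along -z (the intrinsics and any distortion apply to the point x, -y, -z); pixel columns grow to the right and rows downward; lengths in mm; the calibration is good to about 2 mm. A picture is of the moment at which its call begins. get_calibration takes no time and is no camera call.
- job_done(): hands the job in; it is judged then, once.
The state is a dict: "t": time; "joints": joint angles; "qvel": joint speeds; "tau": joint torques, N m; "eef_pos": TCP position; "tcp_rot": TCP orientation; "ft_force": force on the tool from outside, world axes, zero at the start; "moment": the same for the moment, N m; "opening": opening from 0.0 (shut) to 1.0 (fully open); "grip_force": force on a finger pad.
Only numpy, scipy, OpenCV 4.12 (cv2) and the standard library are available. Lean on these libraries where they do the work, as an engineer would, in place of code of your own. Each camera call takes 0.05 s, during which the arm holds its last target. There are 200 camera calls.

### The job

Put every empty square steel tin and the crushed blue can (however many of them are there) into the open green recycling caddy, press the free edge of its lid down until the catch clicks, and swing the hook with the red pin fully round into its catch on the lid. Only then run the odour fan: pull its orange knob out to its detent, leave it out for a good three seconds, and push it fully back in. Leave the other things on the mat where they stand.

Things in the scene. Friction and masses are not known exactly. Their poses are not given: they have to be found in the camera images.
- tin_1: empty square spice tin of bare steel, 46 x 46 mm and 58 mm tall, 70 g; origin at the centre of its underside, z up along its height, x and y square to its sides; may be absent
- tin_2: empty square spice tin of bare steel, 46 x 46 mm and 58 mm tall, 70 g; origin at the centre of its underside, z up along its height, x and y square to its sides; may be absent
- tin_3: empty square spice tin of bare steel, 46 x 46 mm and 58 mm tall, 70 g; origin at the centre of its underside, z up along its height, x and y square to its sides; may be absent
- can: crushed blue drinks can standing as a short round puck, 54 mm in diameter and 38 mm tall, 30 g; origin at the centre of its underside, z up; may be absent
- caddy: open-topped green plastic box, fixed on the mat (the mat's top is at world z = 6 mm, and everything stands on it); outside 190 mm along its x, 250 mm along its y, 80 mm high, walls and floor 4 mm; origin at the centre of its underside. The lid's hinge runs along y on the +x rim; the hook and the spring catch are on the -x side. One layer of items fits under the lid
- lid (a joint): caddy lid, angle in rad: 0 shut and caught, grows as it opens upward; starts wide open, standing up beyond vertical, at most 1.9. It is a stiff hinge and stays where it is left (about 2 N at the edge moves it); the last 0.06 rad needs about 8 N at the free edge to pass the spring catch, which then pulls it to 0 and holds it
- lid_hinge (a point): point on the lid's hinge line, at the middle of its length, level with the lid's underside; the lid is a 6 mm plate reaching 201 mm from here and 256 mm wide
- lid_edge (a point): place to press: on the lid's outer (upper) face, 185 mm from the hinge, 16 mm short of the free edge, 30 mm towards caddy -y from the lid's middle. A 14 mm tall, 22 mm long steel stop plate, the catch for the hook, stands on the same face, about 100 mm from here towards caddy +y and 183 mm from the hinge
- hook (a joint): flat steel hook arm turning level about an upright pivot at the caddy's -x side, angle in rad: 0 closed, lying 2 mm over the lid against the stop plate (which meets it midway between pivot and pin), so that the lid cannot rise; grows as it swings outward (clockwise seen from above), at most 1.8; starts open. Light friction, stays where it is left (about 0.7 N at the pin)
- hook_pivot (a point): on the hook's pivot axis, at the top face of the arm; it lies at (-115, 105, 94) mm in the caddy's frame
- hook_pin (a point): centre of the top of the upright red pin at the hook's end, 12 mm in diameter, standing 33 mm above the arm, 89 mm from the pivot axis; with the hook closed it is at (-75, 25, 127) mm in the caddy's frame
- fan: white plastic fan unit, 80 x 80 mm and 60 mm high, fixed on the mat, round grille on its -x face; origin at the centre of its underside
- fan_knob (a joint): push-pull knob on top of the fan unit, m: 0 pushed in (off), grows as it is pulled straight up, 0.013 out to the stop; a detent springs it to either end (switches over near 0.0065) and takes about 7 N either way
- knob_top (a point): centre of the top face of the orange knob; the knob is 32 mm in diameter and 24 mm tall, on a 12 mm shaft, its underside 13 mm above the fan unit when pushed in; axis upright
- wine_bottle: empty clear wine bottle, 74 mm in diameter, 295 mm tall, origin under its centre; leave alone
- jar: grey plastic storage jar with a turning-knob lid, 84 mm in diameter, 108 mm tall, origin under its centre; leave alone
- canister_big: lower, larger round steel canister of a stack, 110 mm in diameter, 90 mm tall, origin under its centre; leave alone
- canister_small: upper round steel canister of the stack, 96 mm in diameter, 70 mm tall, origin under its centre; leave alone
- cork: wine cork standing on end, 22 mm in diameter, 40 mm tall; origin under its centre; leave alone
- dish_brush: dish brush lying flat, about 200 mm long along its x; leave alone
- spray: blue spray bottle, 64 mm in diameter, 205 mm tall, origin under its centre; leave alone

How it is judged (in metres and radians):
On the way, in this order (a step that is already met when the one before it is completed fails the run):
1. all the tins and the can that are there lie in the caddy (x of tin_1 in the frame of caddy between -0.092 and 0.092 m and y of tin_1 in the frame of caddy between -0.122 and 0.122 m and z of tin_1 in the frame of caddy between -0.002 and 0.066 m and x of tin_2 in the frame of caddy between -0.092 and 0.092 m and y of tin_2 in the frame of caddy between -0.122 and 0.122 m and z of tin_2 in the frame of caddy between -0.002 and 0.066 m and x of tin_3 in the frame of caddy between -0.092 and 0.092 m and y of tin_3 in the frame of caddy between -0.122 and 0.122 m and z of tin_3 in the frame of caddy between -0.002 and 0.066 m and x of can in the frame of caddy between -0.092 and 0.092 m and y of can in the frame of caddy between -0.122 and 0.122 m and z of can in the frame of caddy between -0.002 and 0.066 m), for 0.2 s.
2. the lid is pressed down past its catch (value of joint lid below 0.012 rad), for 0.2 s.
3. the hook is swung into its catch (value of joint lid below 0.012 rad and value of joint hook below 0.07 rad), for 0.2 s.
4. the fan knob is pulled out to its detent and stays out two seconds or more (all of step 3 and value of joint fan_knob above 0.0105 m), for 2 s.
5. the knob is pushed back in (value of joint fan_knob below 0.002 m), for 0.2 s.
At the end, for the whole second after the job is handed in: Every tin and the can present lie within the caddy's walls, the lid is caught shut (below 0.012 rad), the hook is closed (below 0.07 rad), the fan knob is fully in (below 2 mm), and nothing is touched (all of step 1 and all of step 3 and value of joint fan_knob below 0.002 m).
It fails at once if the fan knob is pulled out while the lid is not caught or the hook is not closed (value of joint fan_knob above 0.006 m and (value of joint lid above 0.03 rad or value of joint hook above 0.15 rad)).
It fails at once if a bystander is shoved more than 5 cm away (distance of any of wine_bottle, jar, canister_big, canister_small, cork, dish_brush, spray from where it was at the start of the episode above 0.05 m).
It fails at once if the wine bottle, jar, spray bottle or canister is tipped over (angle between any of wine_bottle, jar, canister_big, canister_small, spray's own z axis and vertical above 0.6 rad).
Of tin_1, tin_2, tin_3, can only 3 to 4 are there at a start; the rules pass over those that are not, and their reading is None.
At some moment in a run one of tin_1, tin_2, tin_3, can may be knocked a few centimetres aside while the robot is not near it.
Once in a run the grip may slacken for a moment while it holds something.
It also fails if it takes over 200 s, if anything falls off the work surface, if the arm or the gripper's body presses on something with over 40 N, if the wrist force passes 120 N, or if a joint passes its speed limit or range.

## Working session

There is one attempt and no reset: what is moved stays moved. The work goes in short steps, Python scripts to look and compute and a tool call to move; the robot and the scene stay as the last step left them, time stands still between calls to the robot, and variables do not carry over. Pictures are saved under pics/ and viewed, at most 14 in all, crops included, and the job is handed in when it is done.

Besides the shell and the picture viewer there is one more tool, called as name(argument=value, ...) on one line, values as JSON. arm_command: Moves the arm, as the interface text tells. Its arguments: {"type":"object","properties":{"rows":{"type":"array","items":{"type":"array","items":{"type":"array","items":{"type":"number","minimum":-1,"maximum":1}}}}},"required":["rows"]}

```bash
mkdir -p pics; ls; cat > h.py <<'E'
from cell import *
import numpy as np, cv2
from scipy.spatial.transform import Rotation as R
def cam(n):
    c=get_calibration(n); K=np.array(c["camera_matrix"]); p=np.array(c["position"]); o=np.array(c["orientation"])
    M=o if o.shape==(3,3) else R.from_euler("xyz",o).as_matrix()
    return K,p,M
def cloud(n,d):
    K,p,M=cam(n); v,u=np.mgrid[:d.shape[0],:d.shape[1]]
    P=np.stack([(u-K[0,2])/K[0,0]*d,-(v-K[1,2])/K[1,1]*d,-d],-1)
    return P@M.T+p
def snap(n,tag):
    im,d=read_camera(n); cv2.imwrite(f"pics/{tag}.png",im[:,:,::-1]); np.save(f"pics/{tag}.npy",cloud(n,d)*(d>0)[...,None]); return im,d
E
python3 - <<'E'
from h import *
for n in("scene","top"):
    print(get_calibration(n)); snap(n,n+"0")
print(state())
E
```

```text
pics
{'camera_matrix': array([[457.13156394,   0.        , 261.38632942],
       [  0.        , 457.13156394, 185.89827327],
       [  0.        ,   0.        ,   1.        ]]), 'position': array([1300.94205849, -904.86124936, 1125.67961217]), 'orientation': array([0.84618766, 0.00676798, 0.69093041])}
{'camera_matrix': array([[470.05098876,   0.        , 250.51252413],
       [  0.        , 470.05098876, 194.06432657],
       [  0.        ,   0.        ,   1.        ]]), 'position': array([ 346.89267589,  -23.59040393, 1700.16562364]), 'orientation': array([ 0.1590496 , -0.01326532, -1.56265105])}
{'t': 0.1, 'joints': array([-1.25961993e+00,  4.91499919e-01,  1.55936581e+00, -1.15498487e-05,
        1.09170382e+00, -1.05581187e-01]), 'qvel': array([ 0.00055235, -0.0014061 , -0.00278507, -0.00199835, -0.000486  ,
        0.00059261]), 'tau': array([ 2.55830113e-03, -6.13626337e+01, -2.58605146e+01,  6.94085285e-02,
        4.70322242e-02, -3.37046947e-05]), 'eef_pos': array([ 253.02318171, -571.47120835,  404.22751464]), 'tcp_rot': array([-3.14062012e+00, -9.27627331e-05,  4.16762869e-01]), 'ft_force': array([ 0.14272114, -0.68590396,  0.52244355]), 'moment': array([ 0.01994284,  0.00295615, -0.01226425]), 'grip_force': 0.0, 'opening': 1.001225714292676}
```

View pics/scene0.png

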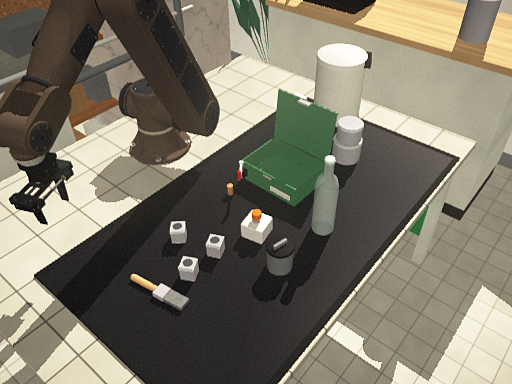

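View pics/top0.png

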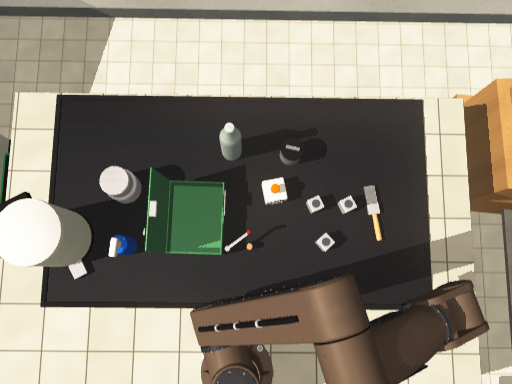

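The scene picture shows three tins (178,231), (215,245), (188,268), the cork (230,189), the hook pin (240,172), the fan (257,227) and the caddy with its lid up. In the top view the tins are at (316,204), (347,204), (325,242). The blue thing at (123,246) looks like the spray bottle, and I see no can yet.

```bash
python3 - <<'E'
from h import *
im=cv2.imread("pics/top0.png")
cv2.imwrite("pics/c1.png",cv2.resize(im[140:290,130:330],(800,600),interpolation=cv2.INTER_CUBIC))
P=np.load("pics/top0.npy")
# mat-standing tins: top faces
from scipy import ndimage as N
for nm,(u,v) in dict(t1=(316,204),t2=(347,204),t3=(325,242)).items():
    W=P[v-16:v+17,u-16:u+17].reshape(-1,3); m=(W[:,2]>56)&(W[:,2]<75); Q=W[m]
    r=cv2.minAreaRect(Q[:,:2].astype(np.float32)); print(nm,m.sum(),Q[:,2].mean(),r,Q[:,:2].mean(0))
# other mid-height blobs
for nm,(u,v) in dict(fan=(275,191),knob=(275,188),cork=(250,247),pin=(248,233),piv=(228,248),bottle=(230,127),jar=(290,155)).items():
    print(nm,P[v-1:v+2,u-1:u+2].reshape(-1,3)[[4,1,7,3,5]].round().tolist())
c=P[150:260,140:235]; 
for lo,hi in((78,94),):
    m=(c[...,2]>lo)&(c[...,2]<hi); Q=c[m][:,:2].astype(np.float32); print(len(Q),cv2.minAreaRect(Q),Q.min(0),Q.max(0))
f=P[170:215,255:300]; m=(f[...,2]>60)&(f[...,2]<72); Q=f[m][:,:2].astype(np.float32); print('fan',cv2.minAreaRect(Q))
m=(f[...,2]>95)&(f[...,2]<115); Q=f[m]; print('knob',len(Q),Q.mean(0),Q.min(0),Q.max(0))
E
```

```text
t1 178 63.643745264978186 ((578.220703125, -272.56060791015625), (47.19392395019531, 48.1970100402832), 24.08345603942871) [ 577.52608064 -272.27477593]
t2 177 63.75703132154064 ((577.977783203125, -387.19390869140625), (47.2900390625, 48.59818649291992), 26.88779640197754) [ 577.53045529 -386.18891719]
t3 187 63.80604116517503 ((443.61663818359375, -305.7796630859375), (46.786590576171875, 48.587459564208984), 44.75397491455078) [ 443.83064775 -305.09593071]
fan [[614.0, -127.0, 106.0], [618.0, -127.0, 105.0], [611.0, -127.0, 104.0], [615.0, -124.0, 103.0], [615.0, -130.0, 104.0]]
knob [[624.0, -127.0, 109.0], [629.0, -127.0, 103.0], [622.0, -127.0, 103.0], [625.0, -124.0, 104.0], [625.0, -130.0, 104.0]]
cork [[425.0, -43.0, 48.0], [428.0, -43.0, 45.0], [421.0, -43.0, 44.0], [425.0, -40.0, 46.0], [425.0, -47.0, 44.0]]
pin [[467.0, -35.0, 135.0], [470.0, -35.0, 132.0], [465.0, -35.0, 117.0], [467.0, -32.0, 136.0], [467.0, -38.0, 136.0]]
piv [[418.0, 32.0, 100.0], [421.0, 32.0, 101.0], [415.0, 32.0, 102.0], [418.0, 35.0, 109.0], [419.0, 29.0, 92.0]]
bottle [[779.0, 25.0, 305.0], [782.0, 25.0, 305.0], [776.0, 24.0, 305.0], [780.0, 28.0, 302.0], [780.0, 22.0, 301.0]]
jar [[745.0, -180.0, 95.0], [748.0, -180.0, 97.0], [739.0, -179.0, 103.0], [744.0, -176.0, 100.0], [744.0, -183.0, 99.0]]
414 ((579.236083984375, 134.47628784179688), (223.3133544921875, 367.4021911621094), 87.83595275878906) [397.81534   16.467817] [760.2245  249.16154]
fan ((623.5222778320312, -127.43290710449219), (80.34333801269531, 79.62548065185547), 12.431270599365234)
knob 65 [ 625.23949243 -126.77435136  102.95713083] [ 611.00930678 -141.40571893   95.26086704] [ 639.48824846 -113.05494241  113.97248829]
```

View pics/c1.png

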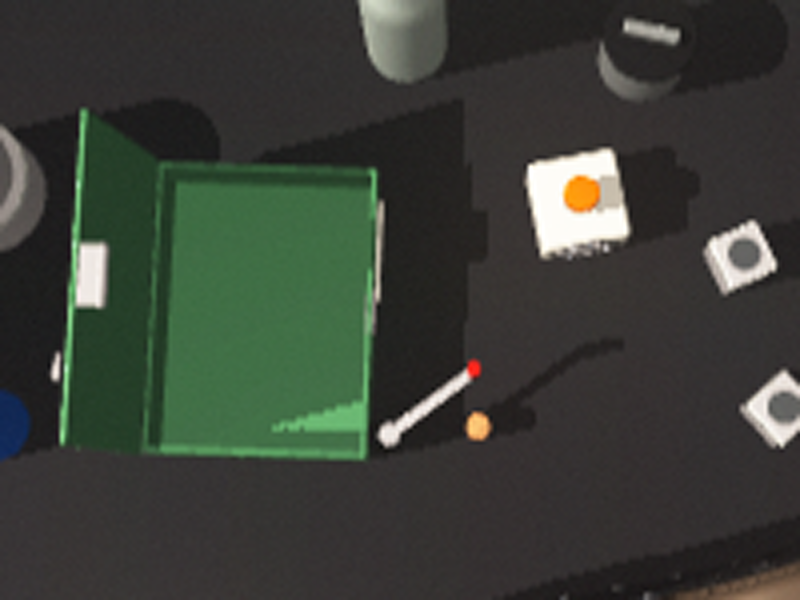

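The crop shows the caddy with its hinge on the left (world +y) and its -x side facing world -y. The hook pivot is at (390,433), the pin at (473,368), the cork at (478,426) and the knob at (582,193). Next I check whether a can could be hidden anywhere, and fit the caddy.

```bash
python3 - <<'E'
from h import *
P=np.load("pics/top0.npy"); S=np.load("pics/scene0.npy")
def atz(u,v,z,n="top"):
    K,p,M=cam(n); r=M@np.array([(u-K[0,2])/K[0,0],-(v-K[1,2])/K[1,1],-1]); return p+r*(z-p[2])/r[2]
for nm,(u,v,z) in dict(rimRT=(376,170,86),rimRB=(366,457,86),rimLT=(160,165,86),rimLB=(145,452,86),lidT=(85,110,270),lidB=(63,443,270),pin=(473,368,133),piv=(390,433,100),knob=(582,193,103)).items():
    print(nm,atz(130+u/4,140+v/4,z).round(1))
# coverage map of mat points seen (10mm grid)
seen=np.zeros((90,140),bool); tall=np.zeros((90,140))
for C in(P,S):
    Q=C.reshape(-1,3); Q=Q[(np.abs(Q).sum(1)>0)]
    i=((Q[:,0]-250)/10).astype(int); j=((Q[:,1]+700)/10).astype(int)
    ok=(i>=0)&(i<90)&(j>=0)&(j<140)
    g=ok&(Q[:,2]<14)&(Q[:,2]>-8); seen[i[g],j[g]]=1
    g=ok&(Q[:,2]>=14)&(Q[:,2]<340); np.maximum.at(tall,(i[g],j[g]),Q[g,2])
im=np.zeros((90,140,3),np.uint8); im[seen]=(90,90,90); im[(tall>0)&~seen]=(0,120,255); im[(tall>0)&seen]=(0,200,200); im[(tall>30)&(tall<52)]=(255,0,0)
im=cv2.resize(im[::-1,::-1],(700,450),interpolation=0)
t=cv2.resize(cv2.imread("pics/top0.png")[150:290,40:160],(515,600),interpolation=cv2.INTER_CUBIC)
cv2.imwrite("pics/cov.png",im); cv2.imwrite("pics/left.png",t)
E
```

```text
rimRT [645.9  50.   86. ]
rimRB [397.4  54.2  86. ]
rimLT [648.4 238.1  86. ]
rimLB [400.  242.1  86. ]
lidT [656.7 267.8 270. ]
lidB [400.2 273.7 270. ]
pin [470.3 -35.8 133. ]
piv [417.3  33.6 100. ]
knob [ 624.5 -128.8  103. ]
```

View pics/cov.png

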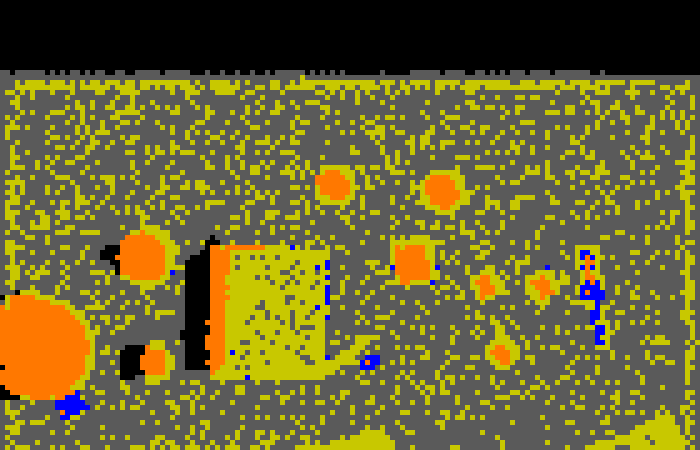

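View pics/left.png

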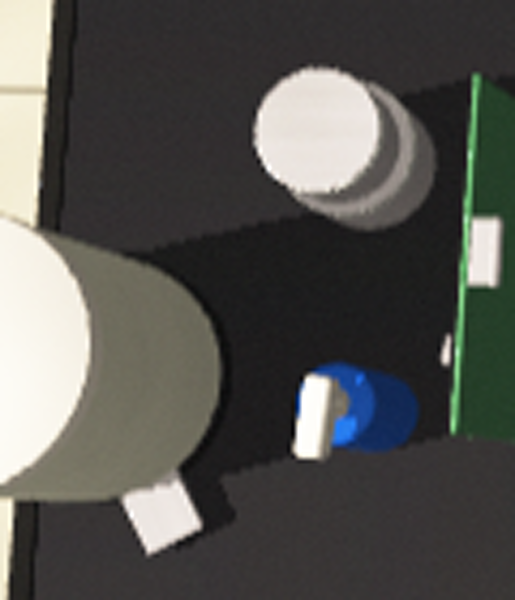

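No can shows in either camera. The only places it could hide are narrow strips behind the lid and spray, and I'll look there again once the lid has moved. The caddy centre fits at about (523.8,146.8) with yaw 89.1°, and the pivot position agrees with that. Next is a planning helper.

```bash
cat >> h.py <<'E'
def plan(*wp):
    """wp: (x,y,z_grasp,yaw_deg); prints the call numbers for each waypoint, tool pointing down"""
    s=state(); p=np.array(s["eef_pos"]); r=R.from_euler("xyz",s["tcp_rot"])
    print("t",round(s["t"],2),"grasp",(p+[0,0,-171]).round(1),"yaw",round(np.degrees(s["tcp_rot"][2]),1),"open",round(s["opening"],3),"grip",round(s["grip_force"],1),"F",np.round(s["ft_force"],1))
    for x,y,z,a in wp:
        q=np.array([x,y,z+171.]); rr=R.from_euler("xyz",[180,0,a],degrees=True)
        sh=r.inv().apply(q-p)/150; rv=(r.inv()*rr).as_rotvec()/(2*np.pi)
        n=max(np.linalg.norm(q-p)/41.7,np.linalg.norm(rv)*360/7.16)
        print((x,y,z,a),sh.round(3).tolist(),rv.round(4).tolist(),"rows>=%.1f"%n, "" if abs(sh).max()<=1 else "TOO FAR"); p,r=q,rr
def tin(tag,guess):
    P=np.load(f"pics/{tag}.npy").reshape(-1,3); Q=P[(P[:,2]>56)&(P[:,2]<74)&(np.hypot(P[:,0]-guess[0],P[:,1]-guess[1])<45)]
    c,w,a=cv2.minAreaRect(Q[:,:2].astype(np.float32)); print("tin",len(Q),Q[:,2].mean().round(1),np.round(c,1),Q[:,:2].mean(0).round(1),np.round(w,1),round(a,1))
E
python3 - <<'E'
from h import *
plan((350,-520,220,90),(460,-440,150,115),(578,-386,110,115),(578,-386,42,115))
E
```

```text
t 0.1 grasp [ 253.  -571.5  233.2] yaw 23.9 open 1.001 grip 0.0 F [ 0.1 -0.7  0.5]
(350, -520, 220, 90) [0.73, -0.052, 0.088] [-0.0001, -0.0001, -0.1837] rows>=9.2 
(460, -440, 150, 115) [0.533, 0.733, 0.467] [0.0, 0.0, -0.0694] rows>=3.7 
(578, -386, 110, 115) [-0.006, 0.865, 0.267] [0.0, 0.0, 0.0] rows>=3.3 
(578, -386, 42, 115) [-0.0, -0.0, 0.453] [0.0, 0.0, 0.0] rows>=1.6
```

arm_command(rows=[[[0.73,-0.052,0.088,0,0,-0.184,1],[0.73,-0.052,0.088,0,0,-0.184,1],[0.73,-0.052,0.088,0,0,-0.184,1],[0.73,-0.052,0.088,0,0,-0.184,1],[0.73,-0.052,0.088,0,0,-0.184,1],[0.73,-0.052,0.088,0,0,-0.184,1],[0.73,-0.052,0.088,0,0,-0.184,1],[0.73,-0.052,0.088,0,0,-0.184,1],[0.73,-0.052,0.088,0,0,-0.184,1],[0.73,-0.052,0.088,0,0,-0.184,1]]])

```text
t: 0.93
eef_pos: [350.0, -520.0, 391.2]
tcp_rot: [-3.141, -0.001, 1.58]
ft_force: [-0.8, -0.7, 0.3]
opening: 1.001
grip_force: 0.0
```

arm_command(rows=[[[0.533,0.733,0.467,0,0,-0.07,1],[0.533,0.733,0.467,0,0,-0.07,1],[0.533,0.733,0.467,0,0,-0.07,1],[0.533,0.733,0.467,0,0,-0.07,1],[0.533,0.733,0.467,0,0,-0.07,1],[0.533,0.733,0.467,0,0,-0.07,1]]])

```text
t: 1.43
eef_pos: [460.6, -439.0, 320.5]
tcp_rot: [-3.141, -0.002, 2.014]
ft_force: [0.4, -0.3, 1.0]
opening: 0.999
grip_force: 0.0
```

```bash
python3 - <<'E'
from h import *
snap("top","top1"); snap("scene","scene1")
for t in("top1","scene1"):
    for g in((578,-272),(578,-387),(444,-305)): tin(t,g)
plan((578,-386,110,115),(578,-386,42,115))
E
```

```text
tin 178 63.8 [ 577.7 -272.6] [ 577.1 -272.2] [47.3 48.8] 26.4
tin 177 64.0 [ 577.6 -386.8] [ 577.5 -386.4] [47. 49.] 27.3
tin 186 63.7 [ 443.9 -305. ] [ 443.9 -305.1] [47.1 48.5] 42.4
tin 195 64.5 [ 579.9 -272.1] [ 581.7 -273.5] [46.3 48.6] 23.1
tin 226 64.4 [ 579.5 -386.1] [ 581.4 -387.4] [47.9 49.2] 30.0
tin 183 64.4 [ 445.  -303.3] [ 447.8 -306. ] [47.2 51.8] 41.8
t 1.53 grasp [ 459.4 -440.4  150.9] yaw 115.2 open 1.005 grip 0.0 F [-0.7 -0.   0.2]
(578, -386, 110, 115) [-0.009, 0.87, 0.272] [-0.0, 0.0001, 0.0007] rows>=3.3 
(578, -386, 42, 115) [-0.0, -0.0, 0.453] [0.0, 0.0, 0.0] rows>=1.6
```

arm_command(rows=[[[0,0.87,0.27,0,0,-0.006,1],[0,0.87,0.27,0,0,-0.006,1],[0,0.87,0.27,0,0,-0.006,1],[0,0.87,0.27,0,0,-0.006,1],[0,0.87,0.27,0,0,-0.006,1],[0,0.87,0.5,0,0,-0.006,1],[0,0.87,0.72,0,0,-0.006,1],[0,0.87,0.72,0,0,-0.006,1]]])

```text
t: 2.2
eef_pos: [575.3, -384.8, 208.9]
tcp_rot: [-3.138, -0.007, 2.048]
ft_force: [-0.7, -0.4, 0.1]
opening: 0.999
grip_force: 0.0
```

arm_command(rows=[[[0,0,0,0,0,0,-1],[0,0,0,0,0,0,-1],[0,0,0,0,0,0,-1],[0,0,0,0,0,0,-1],[0,0,0,0,0,0,-1],[0,0,0,0,0,0,-1],[0,0,0,0,0,0,-1],[0,0,0,0,0,0,-1]]])

```text
t: 2.87
eef_pos: [577.8, -384.0, 213.7]
tcp_rot: [3.142, 0.0, 2.051]
ft_force: [-0.8, 0.5, 0.9]
opening: 0.495
grip_force: 0.2
```

```bash
python3 - <<'E'
from h import *
plan((578,-386,185,118),(578,-260,210,90),(578,-110,230,90),(580,20,210,90),(580,105,140,90),(580,105,47,90))
E
```

```text
t 2.87 grasp [ 577.8 -384.    42.7] yaw 117.5 open 0.495 grip 0.2 F [-0.8  0.5  0.9]
(578, -386, 185, 118) [-0.013, -0.005, -0.949] [0.0, 0.0, -0.0014] rows>=3.4 
(578, -260, 210, 90) [0.742, 0.394, -0.167] [0.0, -0.0, 0.0778] rows>=3.9 
(578, -110, 230, 90) [1.0, -0.0, -0.133] [0.0, 0.0, 0.0] rows>=3.6 
(580, 20, 210, 90) [0.867, 0.013, 0.133] [0.0, 0.0, 0.0] rows>=3.2 
(580, 105, 140, 90) [0.567, -0.0, 0.467] [0.0, 0.0, 0.0] rows>=2.6 
(580, 105, 47, 90) [0.0, -0.0, 0.62] [0.0, 0.0, 0.0] rows>=2.2
```

arm_command(rows=[[[0,0,0,0,0,0,-1],[0,0,0,0,0,0,-1],[0,0,0,0,0,0,-1],[0,0,-0.2,0,0,0,-1],[0,0,-0.4,0,0,0,-1],[0,0,-0.6,0,0,0,-1],[0,0,-0.8,0,0,0,-1],[0,0,-0.95,0,0,0,-1],[0,0,-0.95,0,0,0,-1]]])

```text
t: 3.62
eef_pos: [578.0, -384.2, 361.1]
tcp_rot: [3.139, 0.007, 2.05]
ft_force: [0.2, 0.1, -0.5]
opening: 0.481
grip_force: 30.0
```

arm_command(rows=[[[0.37,0.2,-0.08,0,0,0.039,-1],[0.74,0.394,-0.167,0,0,0.078,-1],[0.74,0.394,-0.167,0,0,0.078,-1],[0.74,0.394,-0.167,0,0,0.078,-1],[0.74,0.394,-0.167,0,0,0.078,-1],[0.74,0.394,-0.167,0,0,0.078,-1]]])

```text
t: 4.12
eef_pos: [579.1, -258.3, 380.5]
tcp_rot: [-3.141, 0.0, 1.565]
ft_force: [-0.4, -0.4, -1.3]
opening: 0.483
grip_force: 30.0
```

arm_command(rows=[[[0.25,0,-0.03,0,0,0,-1],[0.5,0,-0.06,0,0,0,-1],[0.75,0,-0.1,0,0,0,-1],[1,0,-0.13,0,0,0,-1]]])

```text
t: 4.45
eef_pos: [580.6, -108.4, 399.8]
tcp_rot: [-3.141, -0.0, 1.562]
ft_force: [-0.0, 1.6, -0.1]
opening: 0.483
grip_force: 30.0
```

arm_command(rows=[[[0.25,0,0.03,0,0,0,-1],[0.5,0,0.06,0,0,0,-1],[0.75,0,0.1,0,0,0,-1],[0.87,0.013,0.13,0,0,0,-1],[0.87,0.013,0.13,0,0,0,-1]]])

```text
t: 4.87
eef_pos: [584.3, 24.2, 379.3]
tcp_rot: [-3.139, -0.0, 1.566]
ft_force: [0.5, -0.3, 0.4]
opening: 0.482
grip_force: 30.0
```

```bash
python3 - <<'E'
from h import *
plan((580,105,140,90),(580,105,47,90))
E
```

```text
t 4.87 grasp [584.3  24.2 208.3] yaw 89.7 open 0.482 grip 30.0 F [ 0.5 -0.3  0.4]
(580, 105, 140, 90) [0.538, -0.03, 0.456] [-0.0003, -0.0001, -0.0007] rows>=2.5 
(580, 105, 47, 90) [0.0, -0.0, 0.62] [0.0, 0.0, 0.0] rows>=2.2
```

arm_command(rows=[[[0.2,-0.01,0.1,0,0,0,-1],[0.4,-0.03,0.25,0,0,0,-1],[0.54,-0.03,0.45,0,0,0,-1],[0.54,-0.03,0.6,0,0,0,-1],[0.54,-0.03,0.75,0,0,0,-1],[0.54,-0.03,0.9,0,0,0,-1],[0.54,-0.03,1,0,0,0,-1],[0.54,-0.03,1,0,0,0,-1]]])

```text
t: 5.53
eef_pos: [580.3, 101.4, 227.5]
tcp_rot: [-3.136, 0.001, 1.562]
ft_force: [0.7, 0.4, -0.0]
opening: 0.482
grip_force: 30.0
```

arm_command(rows=[[[0,0,0.07,0,0,0,-1],[0,0,0.07,0,0,0,-1],[0,0,0.07,0,0,0,0.4],[0,0,0.07,0,0,0,0.4],[0,0,0.07,0,0,0,0.4],[0,0,0.07,0,0,0,0.4],[0,0,-0.2,0,0,0,0.4],[0,0,-0.5,0,0,0,0.4],[0,0,-0.8,0,0,0,0.4],[0,0,-1,0,0,0,0.4]]])

```text
t: 6.37
eef_pos: [579.8, 103.3, 384.1]
tcp_rot: [3.14, -0.0, 1.561]
ft_force: [0.4, 0.1, -0.1]
opening: 0.7
grip_force: 0.0
```

```bash
python3 - <<'E'
from h import *
snap("top","top2")
for g in((578,-272),(444,-305),(580,105)): tin("top2",g)
plan((578,-25,230,90),(578,-170,200,105),(577.5,-272.5,110,115),(577.5,-272.5,42,115))
E
```

```text
tin 178 64.1 [ 578.  -272.2] [ 577.6 -271.9] [47.4 48.5] 25.1
tin 182 63.7 [ 443.9 -305.6] [ 443.7 -305.4] [46.6 47.9] 43.3
tin 0 nan [0. 0.] [nan nan] [0. 0.] 0.0
t 6.42 grasp [580.5 103.5 219.9] yaw 89.4 open 0.7 grip 0.0 F [1.4 0.3 6.1]
(578, -25, 230, 90) [-0.856, -0.007, -0.068] [0.0018, -0.0001, -0.0016] rows>=3.1 
(578, -170, 200, 105) [-0.967, 0.0, 0.2] [0.0, 0.0, -0.0417] rows>=3.6 
(577.5, -272.5, 110, 115) [-0.659, -0.18, 0.6] [0.0, 0.0, -0.0278] rows>=3.3 
(577.5, -272.5, 42, 115) [-0.0, -0.0, 0.453] [0.0, 0.0, 0.0] rows>=1.6 h.py:25: RuntimeWarning: Mean of empty slice.
  c,w,a=cv2.minAreaRect(Q[:,:2].astype(np.float32)); print("tin",len(Q),Q[:,2].mean().round(1),np.round(c,1),Q[:,:2].mean(0).round(1),np.round(w,1),round(a,1))
  ret = ret.dtype.type(ret / rcount)
  ret = um.true_divide(
```

Gripper hides the placed tin for now, so I'll check it on the next picture.

arm_command(rows=[[[-0.25,0,-0.06,0,0,0,1],[-0.5,0,-0.06,0,0,0,1],[-0.75,0,-0.06,0,0,0,1],[-0.85,0,-0.06,0,0,0,1]]])

```text
t: 6.75
eef_pos: [578.5, -27.5, 390.5]
tcp_rot: [3.14, 0.001, 1.559]
ft_force: [-0.4, 0.3, -0.3]
opening: 0.926
grip_force: 0.0
```

arm_command(rows=[[[-0.25,0,0,0,0,-0.01,1],[-0.5,0,0.03,0,0,-0.02,1],[-0.75,0,0.1,0,0,-0.03,1],[-0.97,0,0.2,0,0,-0.042,1],[-0.97,0,0.2,0,0,-0.042,1]]])

```text
t: 7.17
eef_pos: [576.7, -174.5, 357.7]
tcp_rot: [-3.14, -0.0, 1.826]
ft_force: [-0.1, -0.3, -1.3]
opening: 1.001
grip_force: 0.0
```

arm_command(rows=[[[-0.66,-0.18,0.6,0,0,-0.028,1],[-0.66,-0.18,0.6,0,0,-0.028,1],[-0.66,-0.18,0.6,0,0,-0.028,1],[-0.66,-0.18,0.6,0,0,-0.028,1],[-0.66,-0.18,0.6,0,0,-0.028,1]]])

```text
t: 7.58
eef_pos: [575.5, -273.9, 267.8]
tcp_rot: [-3.14, -0.003, 1.997]
ft_force: [0.7, 0.7, -0.1]
opening: 1.002
grip_force: 0.0
```

```bash
python3 - <<'E'
from h import *
snap("top","top3")
for g in((444,-305),(580,105)): tin("top3",g)
plan((577.5,-272.5,42,116))
E
```

```text
tin 0 nan [0. 0.] [nan nan] [0. 0.] 0.0
tin 161 67.7 [579.3  97.8] [579.3  98.2] [45.9 43.7] 89.7
t 7.63 grasp [ 575.9 -272.6   98.5] yaw 114.5 open 1.002 grip 0.0 F [-0.7 -0.4  1.1]
(577.5, -272.5, 42, 116) [-0.004, 0.01, 0.376] [-0.0001, -0.0002, -0.0042] rows>=1.4 h.py:25: RuntimeWarning: Mean of empty slice.
  c,w,a=cv2.minAreaRect(Q[:,:2].astype(np.float32)); print("tin",len(Q),Q[:,2].mean().round(1),np.round(c,1),Q[:,:2].mean(0).round(1),np.round(w,1),round(a,1))
  ret = ret.dtype.type(ret / rcount)
  ret = um.true_divide(
```

arm_command(rows=[[[0,0.01,0.2,0,0,-0.004,1],[0,0.01,0.376,0,0,-0.004,1],[0,0.01,0.376,0,0,-0.004,1],[0,0.01,0.376,0,0,-0.004,-1],[0,0.01,0.376,0,0,-0.004,-1],[0,0.01,0.376,0,0,-0.004,-1],[0,0.01,0.376,0,0,-0.004,-1],[0,0.01,0.376,0,0,-0.004,-1],[0,0.01,0.376,0,0,-0.004,-1],[0,0.01,0.376,0,0,-0.004,-1]]])

```text
t: 8.47
eef_pos: [577.4, -271.8, 214.0]
tcp_rot: [3.141, 0.0, 2.025]
ft_force: [0.5, -1.0, -1.1]
opening: 0.565
grip_force: 0.0
```

arm_command(rows=[[[0,0,0,0,0,0,-1],[0,0,0,0,0,0,-1],[0,0,0,0,0,0,-1],[0,0,0,0,0,0,-1],[0,0,-0.2,0,0,0,-1],[0,0,-0.4,0,0,0,-1],[0,0,-0.6,0,0,0,-1],[0,0,-0.8,0,0,0,-1],[0,0,-1,0,0,0,-1],[0,0,-1,0,0,0,-1]]])

```text
t: 9.3
eef_pos: [577.8, -271.9, 369.4]
tcp_rot: [3.137, 0.007, 2.025]
ft_force: [1.0, -0.5, -0.4]
opening: 0.483
grip_force: 29.8
```

```bash
python3 - <<'E'
from h import *
plan((520,-150,225,90),(475,-10,220,90),(470,100,180,90),(470,100,47,90))
E
```

```text
t 9.3 grasp [ 577.8 -271.9  198.4] yaw 116.0 open 0.483 grip 29.8 F [ 1.  -0.5 -0.4]
(520, -150, 225, 90) [0.898, 0.011, -0.184] [0.0009, 0.0009, 0.0723] rows>=3.6 
(475, -10, 220, 90) [0.933, -0.3, 0.033] [0.0, 0.0, 0.0] rows>=3.5 
(470, 100, 180, 90) [0.733, -0.033, 0.267] [0.0, 0.0, 0.0] rows>=2.8 
(470, 100, 47, 90) [0.0, -0.0, 0.887] [0.0, 0.0, 0.0] rows>=3.2
```

arm_command(rows=[[[0.25,0,-0.18,0,0,0.02,-1],[0.5,0,-0.18,0,0,0.04,-1],[0.75,0.01,-0.18,0,0,0.06,-1],[0.9,0.01,-0.18,0,0,0.072,-1],[0.9,0.01,-0.18,0,0,0.072,-1]]])

```text
t: 9.72
eef_pos: [517.6, -146.5, 390.4]
tcp_rot: [-3.14, -0.001, 1.57]
ft_force: [0.5, -0.6, -1.2]
opening: 0.483
grip_force: 29.8
```

arm_command(rows=[[[0.25,-0.1,0,0,0,0,-1],[0.5,-0.2,0,0,0,0,-1],[0.75,-0.25,0,0,0,0,-1],[0.93,-0.3,0.03,0,0,0,-1]]])

```text
t: 10.05
eef_pos: [473.5, -8.7, 386.1]
tcp_rot: [3.141, -0.0, 1.574]
ft_force: [0.7, 0.0, -0.9]
opening: 0.489
grip_force: 3.0
```

arm_command(rows=[[[0.25,-0.01,0,0,0,0,-1],[0.5,-0.03,0.1,0,0,0,-1],[0.73,-0.03,0.2,0,0,0,-1],[0.73,-0.03,0.27,0,0,0,-1],[0.73,-0.03,0.27,0,0,0,-1]]])

```text
t: 10.47
eef_pos: [469.2, 100.4, 343.5]
tcp_rot: [-3.138, 0.0, 1.577]
ft_force: [0.2, 0.8, -1.1]
opening: 0.483
grip_force: 29.8
```

```bash
python3 - <<'E'
from h import *
plan((470,100,47,90))
E
```

```text
t 10.47 grasp [469.2 100.4 172.5] yaw 90.3 open 0.483 grip 29.8 F [ 0.2  0.8 -1.1]
(470, 100, 47, 90) [-0.002, 0.008, 0.837] [-0.0005, 0.0001, 0.001] rows>=3.0
```

arm_command(rows=[[[0,0,0.2,0,0,0,-1],[0,0,0.4,0,0,0,-1],[0,0,0.55,0,0,0,-1],[0,0,0.65,0,0,0,-1],[0,0,0.72,0,0,0,-1],[0,0,0.77,0,0,0,-1],[0,0,0.77,0,0,0,-1]]])

```text
t: 11.05
eef_pos: [469.8, 98.2, 229.1]
tcp_rot: [-3.14, 0.0, 1.572]
ft_force: [0.5, -0.8, -0.4]
opening: 0.486
grip_force: 29.8
```

```bash
python3 - <<'E'
from h import *
plan((470,100,48,90))
E
```

```text
t 11.05 grasp [469.8  98.2  58.1] yaw 90.1 open 0.486 grip 29.8 F [ 0.5 -0.8 -0.4]
(470, 100, 48, 90) [0.012, 0.002, 0.067] [-0.0003, 0.0, 0.0002] rows>=0.2
```

arm_command(rows=[[[0,0,0.03,0,0,0,-1],[0,0,0.05,0,0,0,-1],[0,0,0.05,0,0,0,0.4],[0,0,0.05,0,0,0,0.4],[0,0,0.05,0,0,0,0.4],[0,0,0.05,0,0,0,0.4],[0,0,-0.2,0,0,0,0.4],[0,0,-0.5,0,0,0,0.4],[0,0,-0.8,0,0,0,0.4],[0,0,-1,0,0,0,0.4]]])

```text
t: 11.88
eef_pos: [469.0, 99.1, 382.8]
tcp_rot: [3.141, 0.0, 1.573]
ft_force: [0.5, -0.2, -0.5]
opening: 0.703
grip_force: 0.0
```

```bash
python3 - <<'E'
from h import *
plan((470,-45,225,110),(444,-180,200,125),(444,-306,150,133),(444,-306,42,133))
E
```

```text
t 11.88 grasp [469.   99.1 211.8] yaw 90.1 open 0.703 grip 0.0 F [ 0.5 -0.2 -0.5]
(470, -45, 225, 110) [-0.961, 0.004, -0.088] [0.0001, 0.0, -0.0552] rows>=3.5 
(444, -180, 200, 125) [-0.786, -0.471, 0.167] [0.0, 0.0, -0.0417] rows>=3.4 
(444, -306, 150, 133) [-0.688, -0.482, 0.333] [-0.0, 0.0, -0.0222] rows>=3.3 
(444, -306, 42, 133) [0.0, -0.0, 0.72] [0.0, 0.0, 0.0] rows>=2.6
```

arm_command(rows=[[[-0.25,0,-0.09,0,0,-0.015,1],[-0.5,0,-0.09,0,0,-0.03,1],[-0.75,0,-0.09,0,0,-0.045,1],[-0.96,0,-0.09,0,0,-0.055,1],[-0.96,0,-0.09,0,0,-0.055,1]]])

```text
t: 12.3
eef_pos: [469.6, -48.7, 394.1]
tcp_rot: [3.141, 0.001, 1.92]
ft_force: [0.4, -0.0, 0.1]
opening: 0.973
grip_force: 0.0
```

```bash
python3 - <<'E' 2>/dev/null
from h import *
snap("top","top4");snap("scene","scene4")
for t in("top4","scene4"):
  for g in((444,-305),(580,98),(470,98)): tin(t,g)
plan((444,-180,200,125),(444,-306,150,133),(444,-306,42,133))
E
```

```text
tin 186 64.1 [ 443.7 -305.7] [ 444.1 -305.3] [47.  49.2] 43.5
tin 157 67.5 [579.5  97.4] [579.   98.6] [43.9 45.7] 0.9
tin 186 67.4 [469.   88.1] [468.7  96.2] [67.  45.9] 89.4
tin 181 64.7 [ 446.1 -305.1] [ 448.4 -306.3] [48.2 50.8] 41.9
tin 150 67.8 [581.8  88.8] [583.6  92.2] [51.3 70.4] 1.5
tin 137 67.9 [472.4  89.1] [473.2  91.6] [48.6 69.9] 0.3
t 12.4 grasp [469.6 -45.7 222.8] yaw 109.7 open 0.996 grip 0.0 F [0.8 1.5 0. ]
(444, -180, 200, 125) [-0.785, -0.463, 0.152] [0.0, 0.0, -0.0424] rows>=3.3 
(444, -306, 150, 133) [-0.688, -0.482, 0.333] [-0.0, 0.0, -0.0222] rows>=3.3 
(444, -306, 42, 133) [0.0, -0.0, 0.72] [0.0, 0.0, 0.0] rows>=2.6
```

Both placed tins stand in the caddy. Now the third.

arm_command(rows=[[[-0.2,-0.12,0,0,0,-0.01,1],[-0.4,-0.24,0.05,0,0,-0.02,1],[-0.6,-0.36,0.1,0,0,-0.03,1],[-0.785,-0.463,0.15,0,0,-0.042,1],[-0.785,-0.463,0.15,0,0,-0.042,1]]])

```text
t: 12.82
eef_pos: [444.2, -181.9, 370.1]
tcp_rot: [-3.141, -0.0, 2.185]
ft_force: [-0.6, 0.1, -1.2]
opening: 1.0
grip_force: 0.0
```

arm_command(rows=[[[-0.69,-0.48,0.33,0,0,-0.022,1],[-0.69,-0.48,0.33,0,0,-0.022,1],[-0.69,-0.48,0.33,0,0,-0.022,1],[-0.69,-0.48,0.33,0,0,-0.022,1],[-0.69,-0.48,0.33,0,0,-0.022,1]]])

```text
t: 13.23
eef_pos: [445.4, -306.4, 320.3]
tcp_rot: [-3.141, -0.002, 2.318]
ft_force: [0.5, 0.3, 0.6]
opening: 0.999
grip_force: 0.0
```

```bash
python3 - <<'E' 2>/dev/null
from h import *
snap("scene","scene5"); tin("scene5",(444,-305))
plan((444,-306,42,133))
E
```

```text
tin 181 64.2 [ 444.5 -302.9] [ 447.7 -305.8] [48.2 52. ] 41.7
t 13.28 grasp [ 445.4 -304.9  150. ] yaw 132.9 open 1.001 grip 0.0 F [ 0.1 -0.2 -0.3]
(444, -306, 42, 133) [-0.0, -0.011, 0.72] [0.0, -0.0003, -0.0004] rows>=2.6
```

arm_command(rows=[[[0,-0.01,0.25,0,0,0,1],[0,-0.01,0.5,0,0,0,1],[0,-0.01,0.72,0,0,0,1],[0,-0.01,0.72,0,0,0,1],[0,-0.01,0.72,0,0,0,-1],[0,-0.01,0.72,0,0,0,-1],[0,-0.01,0.72,0,0,0,-1],[0,-0.01,0.72,0,0,0,-1],[0,-0.01,0.72,0,0,0,-1],[0,-0.01,0.72,0,0,0,-1]]])

```text
t: 14.12
eef_pos: [444.0, -306.4, 214.6]
tcp_rot: [3.141, 0.002, 2.32]
ft_force: [-0.1, 0.5, 0.1]
opening: 0.633
grip_force: 0.0
```

arm_command(rows=[[[0,0,0,0,0,0,-1],[0,0,0,0,0,0,-1],[0,0,0,0,0,0,-1],[0,0,0,0,0,0,-1],[0,0,0,0,0,0,-1],[0,0,-0.2,0,0,0,-1],[0,0,-0.4,0,0,0,-1],[0,0,-0.6,0,0,0,-1],[0,0,-0.8,0,0,0,-1],[0,0,-1,0,0,0,-1]]])

```text
t: 14.95
eef_pos: [443.7, -306.2, 364.9]
tcp_rot: [-3.141, -0.001, 2.321]
ft_force: [-0.5, -0.4, -0.5]
opening: 0.482
grip_force: 30.0
```

```bash
python3 - <<'E' 2>/dev/null
from h import *
plan((470,-220,225,115),(510,-80,225,90),(525,60,215,90),(525,178,170,90),(525,178,50,90))
E
```

```text
t 14.95 grasp [ 443.7 -306.2  193.9] yaw 133.0 open 0.482 grip 30.0 F [-0.5 -0.4 -0.5]
(470, -220, 225, 115) [0.301, 0.52, -0.207] [-0.0, -0.0001, 0.0499] rows>=2.5 
(510, -80, 225, 90) [0.733, 0.636, 0.0] [0.0, -0.0, 0.0694] rows>=3.5 
(525, 60, 215, 90) [0.933, 0.1, 0.067] [0.0, 0.0, 0.0] rows>=3.4 
(525, 178, 170, 90) [0.787, -0.0, 0.3] [0.0, 0.0, 0.0] rows>=3.0 
(525, 178, 50, 90) [0.0, -0.0, 0.8] [0.0, 0.0, 0.0] rows>=2.9
```

arm_command(rows=[[[0.15,0.26,-0.1,0,0,0.025,-1],[0.3,0.52,-0.2,0,0,0.05,-1],[0.3,0.52,-0.2,0,0,0.05,-1],[0.3,0.52,-0.2,0,0,0.05,-1]]])

```text
t: 15.28
eef_pos: [470.9, -217.7, 394.9]
tcp_rot: [3.14, 0.001, 2.005]
ft_force: [-1.5, -0.5, -0.8]
opening: 0.481
grip_force: 30.0
```

arm_command(rows=[[[0.18,0.16,0,0,0,0.017,-1],[0.36,0.32,0,0,0,0.034,-1],[0.54,0.48,0,0,0,0.051,-1],[0.73,0.636,0,0,0,0.069,-1],[0.73,0.636,0,0,0,0.069,-1]]])

```text
t: 15.7
eef_pos: [511.4, -77.1, 393.0]
tcp_rot: [-3.141, -0.001, 1.567]
ft_force: [0.3, 0.2, -0.6]
opening: 0.481
grip_force: 30.0
```

arm_command(rows=[[[0.25,0.03,0,0,0,0,-1],[0.5,0.05,0,0,0,0,-1],[0.75,0.08,0,0,0,0,-1],[0.93,0.1,0.07,0,0,0,-1]]])

```text
t: 16.03
eef_pos: [525.7, 60.3, 383.8]
tcp_rot: [3.14, 0.0, 1.575]
ft_force: [0.7, -0.0, -0.9]
opening: 0.485
grip_force: 30.0
```

arm_command(rows=[[[0.25,0,0,0,0,0,-1],[0.5,0,0.1,0,0,0,-1],[0.7,0,0.2,0,0,0,-1],[0.7,0,0.3,0,0,0,-1],[0.7,0,0.3,0,0,0,-1]]])

```text
t: 16.45
eef_pos: [524.8, 164.4, 335.0]
tcp_rot: [-3.137, 0.001, 1.577]
ft_force: [0.4, -0.0, -0.0]
opening: 0.481
grip_force: 30.0
```

```bash
python3 - <<'E' 2>/dev/null
from h import *
plan((525,166,47,90))
E
```

```text
t 16.45 grasp [524.8 164.4 164. ] yaw 90.4 open 0.481 grip 30.0 F [ 0.4 -0.  -0. ]
(525, 166, 47, 90) [0.012, 0.005, 0.78] [-0.0008, 0.0002, 0.001] rows>=2.8
```

arm_command(rows=[[[0,0,0.25,0,0,0,-1],[0,0,0.45,0,0,0,-1],[0,0,0.6,0,0,0,-1],[0,0,0.7,0,0,0,-1],[0,0,0.77,0,0,0,-1],[0,0,0.77,0,0,0,-1],[0,0,0.77,0,0,0,0.4],[0,0,0.77,0,0,0,0.4],[0,0,0.77,0,0,0,0.4],[0,0,0.77,0,0,0,0.4]]])

```text
t: 17.28
eef_pos: [525.3, 163.7, 223.6]
tcp_rot: [3.14, -0.0, 1.573]
ft_force: [0.2, 1.0, -0.2]
opening: 0.68
grip_force: 0.0
```

arm_command(rows=[[[0,0,-0.25,0,0,0,0.4],[0,0,-0.5,0,0,0,0.4],[0,0,-0.75,0,0,0,0.4],[0,0,-1,0,0,0,0.4],[0,0,-1,0,0,0,0.4]]])

```text
t: 17.7
eef_pos: [525.4, 164.0, 379.9]
tcp_rot: [3.131, -0.002, 1.573]
ft_force: [-0.4, 0.6, 1.5]
opening: 0.7
grip_force: 0.0
```

arm_command(rows=[[[-0.25,0,-0.3,0,0,0,-1],[-0.5,0,-0.5,0,0,0,-1],[-0.75,0,-0.7,0,0,0,-1],[-1,0,-1,0,0,0,-1],[-1,0,-1,0,0,0,-1]]])

```text
t: 18.12
eef_pos: [524.6, 15.5, 521.4]
tcp_rot: [3.141, 0.0, 1.573]
ft_force: [0.8, 0.1, 0.3]
opening: 0.408
grip_force: 0.0
```

```bash
python3 - <<'E' 2>/dev/null
from h import *
im,_=snap("top","top6"); im2,_=snap("scene","scene6")
for g in((580,98),(470,98),(525,165)): tin("top6",g)
P=np.load("pics/top6.npy"); 
# lid: green points above rim
for t in("top6","scene6"):
  P=np.load(f"pics/{t}.npy").reshape(-1,3); Q=P[(P[:,0]>395)&(P[:,0]<655)&(P[:,1]>225)&(P[:,1]<330)&(P[:,2]>100)&(P[:,2]<300)]
  for z in range(100,300,25):
    q=Q[abs(Q[:,2]-z)<12]; print(t,z,len(q),q[:,1].mean().round(1) if len(q) else None)
  print(Q.max(0),Q.min(0))
plan()
a=cv2.resize(im[140:290,40:290,::-1],(750,450),interpolation=cv2.INTER_CUBIC); cv2.imwrite("pics/c6.png",a)
E
```

```text
tin 0 nan [0. 0.] [nan nan] [0. 0.] 0.0
tin 0 nan [0. 0.] [nan nan] [0. 0.] 0.0
tin 153 66.7 [524.8 164. ] [525.5 165.5] [46.2 42.8] 1.1
top6 100 73 245.8
top6 125 161 248.1
top6 150 166 251.1
top6 175 171 253.9
top6 200 176 256.8
top6 225 148 259.8
top6 250 163 262.5
top6 275 413 267.0
[654.54284701 285.46499752 295.32738209] [398.18123464 241.36433919 100.0805372 ]
scene6 100 160 248.5
scene6 125 321 250.8
scene6 150 355 254.0
scene6 175 343 256.5
scene6 200 353 259.5
scene6 225 338 262.2
scene6 250 319 264.8
scene6 275 316 266.5
[654.87190762 281.29021607 293.73449868] [396.32200152 238.94826145 100.07294135]
t 18.22 grasp [525.   14.  353.5] yaw 90.0 open 0.32 grip 0.0 F [ 0.2  0.  -0.1]
```

View pics/c6.png

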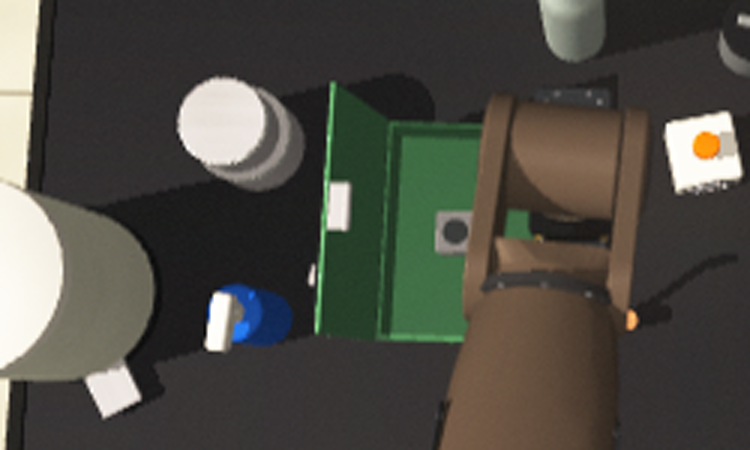

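The crop shows the third tin at (455,232), with the other two hidden under the arm. The lid stands at about 1.69 rad. Next I go over the lid to its outer side.

```bash
python3 - <<'E' 2>/dev/null
from h import *
plan((535,160,353,90),(545,305,353,90),(545,330,268,90))
E
```

```text
t 18.22 grasp [525.   14.  353.5] yaw 90.0 open 0.32 grip 0.0 F [ 0.2  0.  -0.1]
(535, 160, 353, 90) [0.974, 0.066, 0.002] [0.0013, 0.0002, -0.0001] rows>=3.5 
(545, 305, 353, 90) [0.967, 0.067, 0.0] [0.0, 0.0, 0.0] rows>=3.5 
(545, 330, 268, 90) [0.167, -0.0, 0.567] [0.0, 0.0, 0.0] rows>=2.1
```

arm_command(rows=[[[0.25,0.02,0,0,0,0,-1],[0.5,0.04,0,0,0,0,-1],[0.75,0.06,0,0,0,0,-1],[0.97,0.066,0,0,0,0,-1],[0.97,0.066,0,0,0,0,-1]]])

```text
t: 18.63
eef_pos: [534.5, 166.8, 519.0]
tcp_rot: [-3.141, -0.001, 1.577]
ft_force: [-0.4, 0.8, 0.0]
opening: 0.014
grip_force: 0.0
```

arm_command(rows=[[[0.25,0.02,0,0,0,0,-1],[0.5,0.04,0,0,0,0,-1],[0.75,0.06,0,0,0,0,-1],[1,0.067,0,0,0,0,-1],[1,0.067,0,0,0,0,-1],[1,0.067,0,0,0,0,-1]]])

```text
t: 19.13
eef_pos: [544.2, 313.9, 518.6]
tcp_rot: [-3.141, 0.001, 1.576]
ft_force: [-0.6, -0.2, 0.1]
opening: 0.007
grip_force: 0.0
```

```bash
python3 - <<'E' 2>/dev/null
from h import *
snap("top","top7"); snap("scene","scene7")
for g in((580,98),(470,98),(525,165)): tin("top7",g)
plan((545,330,268,90),(545,280,268,90),(545,229,274,90),(545,196,266,90),(545,165,251,90))
E
```

```text
tin 157 67.9 [579.7  97.4] [579.6  98.7] [44.2 45.1] 0.7
tin 192 67.4 [469.3  87.7] [469.   96.1] [45.8 66.1] 0.2
tin 176 66.9 [524.5 162.1] [524.3 161.7] [47.4 46.5] 2.2
t 19.23 grasp [544.6 311.9 348.2] yaw 90.1 open 0.003 grip 0.0 F [ 0.5  0.3 -0.3]
(545, 330, 268, 90) [0.121, 0.003, 0.535] [-0.0001, 0.0001, 0.0004] rows>=2.0 
(545, 280, 268, 90) [-0.333, 0.0, 0.0] [0.0, 0.0, 0.0] rows>=1.2 
(545, 229, 274, 90) [-0.34, 0.0, -0.04] [0.0, 0.0, 0.0] rows>=1.2 
(545, 196, 266, 90) [-0.22, 0.0, 0.053] [0.0, 0.0, 0.0] rows>=0.8 
(545, 165, 251, 90) [-0.207, 0.0, 0.1] [0.0, 0.0, 0.0] rows>=0.8
```

View pics/scene7.png

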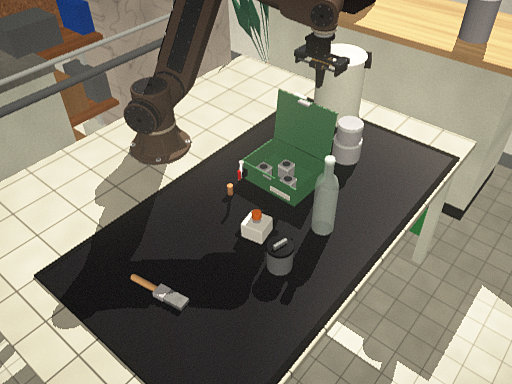

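The scene picture shows three tins in the caddy around (278,172), the gripper behind the lid and no can on the mat. I'll swing the lid partly over and look behind it.

arm_command(rows=[[[0.12,0,0.25,0,0,0,-1],[0.12,0,0.53,0,0,0,-1],[0.12,0,0.53,0,0,0,-1],[0.12,0,0.53,0,0,0,-1]]])

```text
t: 19.57
eef_pos: [545.1, 329.2, 439.5]
tcp_rot: [-3.139, 0.002, 1.572]
ft_force: [0.9, 0.3, 0.3]
opening: 0.006
grip_force: 0.0
```

arm_command(rows=[[[-0.15,0,0,0,0,0,-1],[-0.33,0,0,0,0,0,-1],[-0.45,0,-0.02,0,0,0,-1],[-0.56,0,-0.03,0,0,0,-1],[-0.67,0,-0.04,0,0,0,-1],[-0.78,0,-0.02,0,0,0,-1],[-0.89,0,0.01,0,0,0,-1],[-1,0,0.05,0,0,0,-1],[-1,0,0.05,0,0,0,-1]]])

```text
t: 20.32
eef_pos: [545.3, 177.5, 434.8]
tcp_rot: [3.139, 0.0, 1.57]
ft_force: [0.2, 0.5, 0.4]
opening: 0.005
grip_force: 0.0
```

```bash
python3 - <<'E' 2>/dev/null
from h import *
im,_=snap("top","top8"); snap("scene","scene8")
for t in("top8","scene8"):
  P=np.load(f"pics/{t}.npy").reshape(-1,3); Q=P[(P[:,0]>400)&(P[:,0]<480)&(P[:,1]>50)&(P[:,1]<300)&(P[:,2]>110)&(P[:,2]<300)]
  for z in range(120,300,40):
    q=Q[abs(Q[:,2]-z)<12]; print(t,z,len(q),q[:,1].mean().round(1) if len(q) else None)
plan((545,165,251,90),(545,138,231,90),(545,115,206,90),(545,98,177,90),(545,87,140,90))
cv2.imwrite("pics/c8.png",cv2.resize(im[140:290,40:290,::-1],(750,450),interpolation=cv2.INTER_CUBIC))
E
```

```text
top8 120 0 None
top8 160 0 None
top8 200 0 None
top8 240 0 None
top8 280 0 None
scene8 120 39 231.3
scene8 160 47 209.3
scene8 200 51 188.2
scene8 240 51 165.1
scene8 280 9 154.7
t 20.42 grasp [545.4 179.5 263.9] yaw 90.0 open 0.005 grip 0.0 F [-0.1  0.3 -0.3]
(545, 165, 251, 90) [-0.097, -0.003, 0.086] [0.0005, -0.0001, 0.0] rows>=0.5 
(545, 138, 231, 90) [-0.18, 0.0, 0.133] [0.0, 0.0, 0.0] rows>=0.8 
(545, 115, 206, 90) [-0.153, 0.0, 0.167] [0.0, 0.0, 0.0] rows>=0.8 
(545, 98, 177, 90) [-0.113, 0.0, 0.193] [0.0, 0.0, 0.0] rows>=0.8 
(545, 87, 140, 90) [-0.073, -0.0, 0.247] [0.0, 0.0, 0.0] rows>=0.9
```

View pics/c8.png

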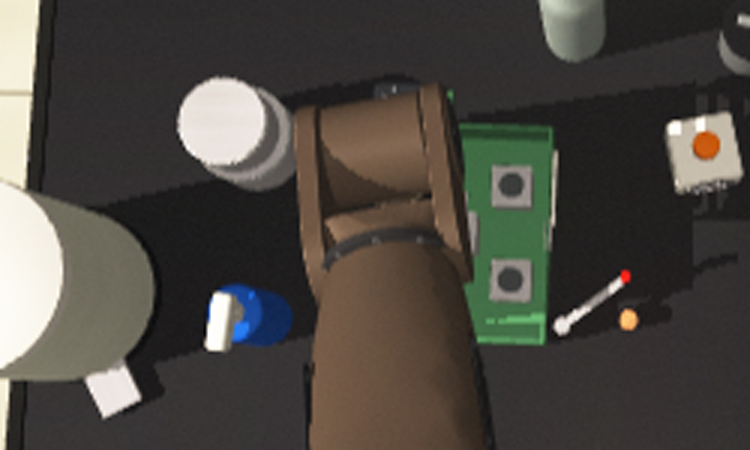

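The arm still hides the strip behind the lid at (320,250). I'll back off, since the lid stays put, and look again.

arm_command(rows=[[[0.1,0,-0.3,0,0,0,-1],[0.1,0,-0.7,0,0,0,-1],[-0.3,0,-0.7,0,0,0,-1],[-0.6,0,-0.7,0,0,0,-1],[-0.9,0,-0.7,0,0,0,-1],[-1,0,-0.7,0,0,0,-1],[-1,0,-0.7,0,0,0,-1]]])

```text
t: 21.0
eef_pos: [545.2, 25.8, 539.7]
tcp_rot: [3.139, 0.002, 1.569]
ft_force: [-1.0, -0.0, -0.4]
opening: 0.003
grip_force: 0.0
```

```bash
python3 - <<'E' 2>/dev/null
from h import *
im,_=snap("top","top9"); snap("scene","scene9")
P=np.load("pics/scene9.npy").reshape(-1,3); Q=P[(P[:,0]>400)&(P[:,0]<650)&(P[:,1]>50)&(P[:,1]<300)&(P[:,2]>110)&(P[:,2]<300)]
for z in range(120,300,40):
    q=Q[abs(Q[:,2]-z)<12]; print(z,len(q),q[:,1].mean().round(1) if len(q) else None)
plan((545,180,370,90))
cv2.imwrite("pics/c9.png",cv2.resize(im[140:290,40:290,::-1],(750,450),interpolation=cv2.INTER_CUBIC))
E
```

```text
120 135 228.5
160 154 207.3
200 158 185.4
240 139 162.1
280 17 152.9
t 21.1 grasp [545.3  29.4 368.1] yaw 90.0 open 0.005 grip 0.0 F [-0.1  0.4  0.7]
(545, 180, 370, 90) [1.004, -0.002, -0.013] [0.0003, 0.0, -0.0001] rows>=3.6 TOO FAR
```

View pics/c9.png

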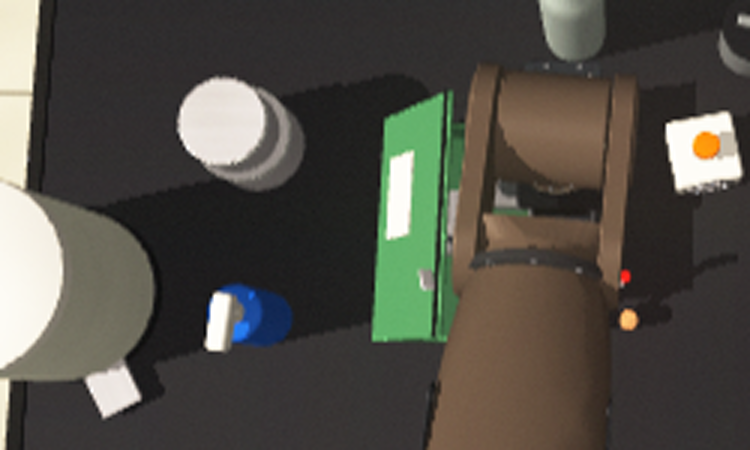

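Nothing stands behind the lid, where the mat at (320,250) is clear, so there is no can in this run. The lid is at about 1.07 rad with the stop plate at (427,278). Now I swing it down.

arm_command(rows=[[[0.25,0,0,0,0,0,-1],[0.5,0,0,0,0,0,-1],[0.75,0,0,0,0,0,-1],[1,0,0,0,0,0,-1],[1,0,0,0,0,0,-1],[1,0,0.25,0,0,0,-1],[1,0,0.5,0,0,0,-1],[1,0,0.69,0,0,0,-1],[1,0,0.69,0,0,0,-1]]])

```text
t: 21.85
eef_pos: [544.2, 181.8, 429.6]
tcp_rot: [-3.134, 0.002, 1.575]
ft_force: [-1.2, 0.9, -0.1]
opening: 0.003
grip_force: 0.0
```

arm_command(rows=[[[-0.1,0,0.09,0,0,0,-1],[-0.19,0,0.15,0,0,0,-1],[-0.28,0,0.22,0,0,0,-1],[-0.36,0,0.3,0,0,0,-1],[-0.43,0,0.39,0,0,0,-1],[-0.49,0,0.48,0,0,0,-1],[-0.55,0,0.58,0,0,0,-1],[-0.59,0,0.7,0,0,0,-1],[-0.62,0,0.82,0,0,0,-1],[-0.64,0,0.9,0,0,0,-1]]])

```text
t: 22.68
eef_pos: [545.7, 83.8, 299.2]
tcp_rot: [3.14, 0.0, 1.573]
ft_force: [0.2, 0.5, 1.1]
opening: 0.004
grip_force: 0.4
```

```bash
python3 - <<'E' 2>/dev/null
from h import *
snap("scene","scene10")
P=np.load("pics/scene10.npy").reshape(-1,3); Q=P[(P[:,0]>585)&(P[:,0]<640)&(P[:,1]>0)&(P[:,1]<260)&(P[:,2]>70)&(P[:,2]<180)]
for y in range(30,250,30):
    q=Q[abs(Q[:,1]-y)<10]; print(y,len(q),np.median(q[:,2]).round(1) if len(q) else None)
plan((554,57,110,90),)
E
```

```text
30 0 None
60 115 89.7
90 54 108.3
120 53 106.0
150 55 103.2
180 57 100.9
210 48 98.1
240 31 94.6
t 22.73 grasp [545.4  83.5 126.5] yaw 90.1 open 0.003 grip 0.0 F [ 0.7 -0.3 -2.3]
(554, 57, 110, 90) [-0.177, 0.057, 0.11] [-0.0002, 0.0, 0.0003] rows>=0.8
```

arm_command(rows=[[[0,0.06,-0.08,0,0,0,-1],[-0.18,0.06,-0.08,0,0,0,-1],[-0.18,0.06,-0.08,0,0,0,-1],[-0.18,0.06,0.03,0,0,0,-1],[-0.18,0.06,0.06,0,0,0,-1],[-0.18,0.06,0.09,0,0,0,-1],[-0.18,0.06,0.11,0,0,0,-1],[-0.18,0.06,0.11,0,0,0,-1]]])

```text
t: 23.4
eef_pos: [554.4, 57.6, 282.8]
tcp_rot: [-3.141, -0.0, 1.573]
ft_force: [0.0, -0.0, 0.1]
opening: 0.008
grip_force: 0.1
```

```bash
python3 - <<'E' 2>/dev/null
from h import *
snap("scene","scene11")
P=np.load("pics/scene11.npy").reshape(-1,3); Q=P[(P[:,0]>585)&(P[:,0]<640)&(P[:,1]>0)&(P[:,1]<260)&(P[:,2]>70)&(P[:,2]<180)]
for y in range(30,250,30):
    q=Q[abs(Q[:,1]-y)<10]; print(y,len(q),np.median(q[:,2]).round(1) if len(q) else None)
plan((554,57,106,90),)
E
```

```text
30 7 176.2
60 76 92.8
90 65 93.9
120 52 94.1
150 55 94.0
180 56 94.3
210 53 95.1
240 35 94.1
t 23.45 grasp [554.3  57.6 111.8] yaw 90.1 open 0.011 grip 0.4 F [-0.3 -0.1 -0.1]
(554, 57, 106, 90) [-0.004, -0.002, 0.039] [-0.0, -0.0, 0.0004] rows>=0.1
```

arm_command(rows=[[[0,0,0.01,0,0,0,-1],[0,0,0.02,0,0,0,-1],[0,0,0.02,0,0,0,-1]]])

```text
t: 23.7
eef_pos: [554.2, 57.6, 282.2]
tcp_rot: [3.14, 0.0, 1.573]
ft_force: [-8.7, -0.4, 28.1]
opening: 0.007
grip_force: 14.8
```

arm_command(rows=[[[0,0,-0.25,0,0,0,-1],[0,0,-0.5,0,0,0,-1],[0,0,-0.7,0,0,0,-1],[-0.3,0,-0.7,0,0,0,-1],[-0.5,0,-0.7,0,0,0,-1],[-0.75,0,-0.7,0,0,0,-1],[-1,0,-0.7,0,0,0,-1],[-1,0,-0.7,0,0,0,-1],[-1,0,-0.7,0,0,0,-1]]])

```text
t: 24.45
eef_pos: [554.5, -94.1, 384.5]
tcp_rot: [-3.141, -0.0, 1.57]
ft_force: [0.1, 0.3, -0.8]
opening: 0.004
grip_force: 0.0
```

```bash
python3 - <<'E' 2>/dev/null
from h import *
im,_=snap("top","top12"); snap("scene","scene12")
P=np.load("pics/top12.npy").reshape(-1,3); Q=P[(P[:,0]>410)&(P[:,0]<640)&(P[:,1]>0)&(P[:,1]<260)&(P[:,2]>70)&(P[:,2]<180)]
for y in range(30,250,30):
    q=Q[abs(Q[:,1]-y)<10]; print(y,len(q),np.median(q[:,2]).round(1) if len(q) else None)
plan((490,-75,160,90),)
m=(im[...,0].astype(int)>150)&(im[...,1]<60)&(im[...,2]<60); v,u=np.nonzero(m); print('red',len(u),u.mean(),v.mean())
K,p,M=cam("top"); r=M@np.array([(u.mean()-K[0,2])/K[0,0],-(v.mean()-K[1,2])/K[1,1],-1]); print(p+r*(133-p[2])/r[2])
E
```

```text
30 1 106.1
60 384 92.7
90 387 92.9
120 392 92.1
150 388 93.1
180 386 93.0
210 389 93.6
240 331 91.4
t 24.55 grasp [554.5 -92.2 213.5] yaw 90.1 open 0.006 grip 0.0 F [-0.7 -0.1 -0.1]
(490, -75, 160, 90) [0.115, -0.43, 0.357] [-0.0001, -0.0001, 0.0003] rows>=2.1 
red 0 nan nan
[nan nan nan]
```

Lid is down flat at about 93 mm all over, and the press bottomed at 28 N. Now the hook, following the pin's arc with closed fingers.

```bash
python3 - <<'E' 2>/dev/null
from h import *
def pt(phi,off,z=131):
    f=np.radians(phi); return (round(416.7+88.5*np.cos(f)+off*np.sin(f),1),round(33+88.5*np.sin(f)-off*np.cos(f),1),z,90+phi)
a=pt(-52,25,213); b=pt(-52,25)
print(a); plan(a,b)
# arc rows relative to b
p0=np.array(b[:3]); r0=R.from_euler("xyz",[180,0,b[3]],degrees=True)
for phi,off in((-52,17),(-46,16),(-40,16),(-33,16),(-26,16),(-19,16),(-12,16),(-5,16),(2,16),(9,16),(16,16),(21,16),(24,16),(26,15),(26,12)):
    q=pt(phi,off); print(phi,off,q[:2],(r0.inv().apply(np.array(q[:3])-p0)/150).round(3),((r0.inv()*R.from_euler("xyz",[180,0,q[3]],degrees=True)).as_rotvec()/2/np.pi).round(4)[2])
E
```

```text
(np.float64(451.5), np.float64(-52.1), 213, 38)
t 24.55 grasp [554.5 -92.2 213.5] yaw 90.1 open 0.006 grip 0.0 F [-0.7 -0.1 -0.1]
(np.float64(451.5), np.float64(-52.1), 213, 38) [0.269, -0.686, 0.004] [-0.0001, -0.0, 0.1448] rows>=7.3 
(np.float64(451.5), np.float64(-52.1), 131, 38) [0.0, -0.0, 0.547] [0.0, 0.0, 0.0] rows>=2.0 
-52 17 (np.float64(457.8), np.float64(-47.2)) [0.053 0.    0.   ] 0.0
-46 16 (np.float64(466.7), np.float64(-41.8)) [0.122 0.008 0.   ] -0.0167
-40 16 (np.float64(474.2), np.float64(-36.1)) [0.185 0.009 0.   ] -0.0333
-33 16 (np.float64(482.2), np.float64(-28.6)) [0.258 0.003 0.   ] -0.0528
-26 16 (np.float64(489.2), np.float64(-20.2)) [ 0.329 -0.013 -0.   ] -0.0722
-19 16 (np.float64(495.2), np.float64(-10.9)) [ 0.399 -0.037 -0.   ] -0.0917
-12 16 (np.float64(499.9), np.float64(-1.1)) [ 0.464 -0.069 -0.   ] -0.1111
-5 16 (np.float64(503.5), np.float64(9.3)) [ 0.525 -0.109 -0.   ] -0.1306
2 16 (np.float64(505.7), np.float64(20.1)) [ 0.581 -0.157 -0.   ] -0.15
9 16 (np.float64(506.6), np.float64(31.0)) [ 0.631 -0.21  -0.   ] -0.1694
16 16 (np.float64(506.2), np.float64(42.0)) [ 0.674 -0.27  -0.   ] -0.1889
21 16 (np.float64(505.1), np.float64(49.8)) [ 0.7   -0.315 -0.   ] -0.2028
24 16 (np.float64(504.1), np.float64(54.4)) [ 0.713 -0.344 -0.   ] -0.2111
26 15 (np.float64(502.8), np.float64(58.3)) [ 0.723 -0.369 -0.   ] -0.2167
26 12 (np.float64(501.5), np.float64(61.0)) [ 0.727 -0.389 -0.   ] -0.2167
```

arm_command(rows=[[[0.27,-0.69,0,0,0,0.145,-1],[0.27,-0.69,0,0,0,0.145,-1],[0.27,-0.69,0,0,0,0.145,-1],[0.27,-0.69,0,0,0,0.145,-1],[0.27,-0.69,0,0,0,0.145,-1],[0.27,-0.69,0,0,0,0.145,-1],[0.27,-0.69,0,0,0,0.145,-1],[0.27,-0.69,0,0,0,0.145,-1],[0.27,-0.69,0,0,0,0.145,-1],[0.27,-0.69,0,0,0,0.145,-1]]])

```text
t: 25.38
eef_pos: [451.0, -51.5, 384.6]
tcp_rot: [-3.142, 0.0, 0.665]
ft_force: [0.8, -1.1, 0.3]
opening: 0.008
grip_force: 0.0
```

arm_command(rows=[[[0,0,0.25,0,0,0,-1],[0,0,0.55,0,0,0,-1],[0,0,0.55,0,0,0,-1],[0,0,0.55,0,0,0,-1]]])

```text
t: 25.72
eef_pos: [451.0, -52.1, 301.0]
tcp_rot: [-3.138, 0.003, 0.664]
ft_force: [0.1, 1.4, -0.1]
opening: -0.0
grip_force: 0.0
```

```bash
python3 - <<'E' 2>/dev/null
from h import *
plan((451.5,-52.1,131,38))
im,_=snap("scene","scene13"); cv2.imwrite("pics/c13.png",cv2.resize(im[110:230,180:340,::-1],(800,600),interpolation=cv2.INTER_CUBIC))
E
```

```text
t 25.72 grasp [451.  -52.1 130. ] yaw 38.0 open -0.0 grip 0.0 F [ 0.1  1.4 -0.1]
(451.5, -52.1, 131, 38) [0.002, 0.002, -0.006] [-0.0006, 0.0005, 0.0001] rows>=0.0
```

View pics/c13.png

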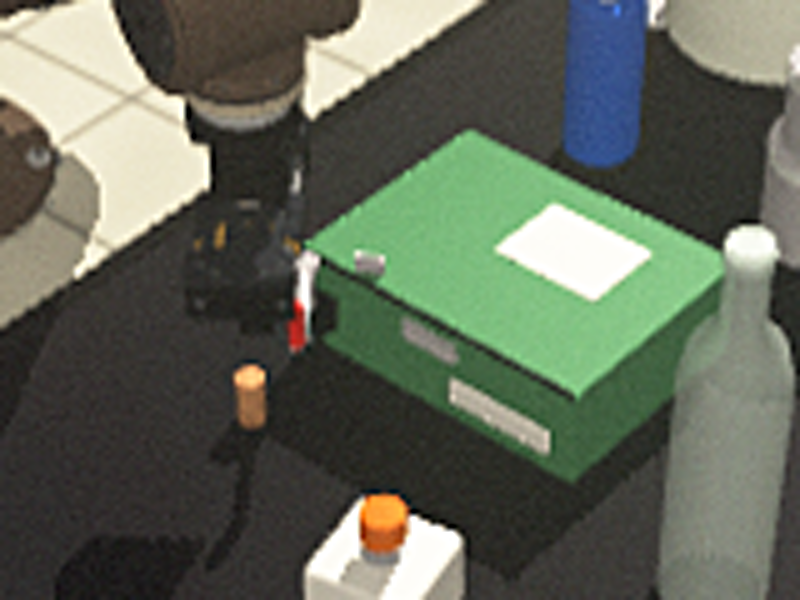

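The crop shows the lid shut with the stop plate at (370,262). The fingers are beside the red pin at (297,325), on its outer side. No can by the spray either.

arm_command(rows=[[[0.053,0,0,0,0,0,-1],[0.122,0.008,0,0,0,-0.017,-1],[0.185,0.009,0,0,0,-0.033,-1],[0.258,0.003,0,0,0,-0.053,-1],[0.329,-0.013,0,0,0,-0.072,-1],[0.399,-0.037,0,0,0,-0.092,-1],[0.464,-0.069,0,0,0,-0.111,-1],[0.525,-0.109,0,0,0,-0.13,-1],[0.581,-0.157,0,0,0,-0.15,-1],[0.581,-0.157,0,0,0,-0.15,-1]]])

```text
t: 26.6
eef_pos: [506.1, 21.2, 304.2]
tcp_rot: [3.138, 0.0, 1.612]
ft_force: [-0.2, 0.2, -0.0]
opening: 0.001
grip_force: 0.0
```

```bash
python3 - <<'E' 2>/dev/null
from h import *
plan()
def pt(phi,off,z=131):
    f=np.radians(phi); return (416.7+88.5*np.cos(f)+off*np.sin(f),33+88.5*np.sin(f)-off*np.cos(f),z,90+phi)
s=state(); p0=s["eef_pos"]-[0,0,171]; r0=R.from_euler("xyz",s["tcp_rot"])
for phi,off in((9,16),(16,16),(21,16),(24,16),(26,15),(26,12)):
    q=pt(phi,off); print(phi,off,np.round(q[:2],1),(r0.inv().apply(np.array(q[:3])-p0)/150).round(3),((r0.inv()*R.from_euler("xyz",[180,0,q[3]],degrees=True)).as_rotvec()/2/np.pi).round(4)[2])
E
```

```text
t 26.6 grasp [506.1  21.2 133.2] yaw 92.3 open 0.001 grip 0.0 F [-0.2  0.2 -0. ]
9 16 [506.6  31. ] [0.065 0.006 0.015] -0.0185
16 16 [506.2  42. ] [0.138 0.006 0.015] -0.0379
21 16 [505.1  49.8] [0.19  0.001 0.015] -0.0518
24 16 [504.1  54.4] [ 0.221 -0.005  0.015] -0.0602
26 15 [502.8  58.3] [ 0.248 -0.012  0.015] -0.0657
26 12 [501.5  61. ] [ 0.266 -0.02   0.015] -0.0657
```

arm_command(rows=[[[0.065,0.006,0.01,0,0,-0.018,-1],[0.138,0.006,0.01,0,0,-0.038,-1],[0.19,0,0.01,0,0,-0.052,-1],[0.221,-0.005,0.01,0,0,-0.06,-1],[0.24,-0.01,0.01,0,0,-0.066,-1],[0.24,-0.01,0.01,0,0,-0.066,-1]]])

```text
t: 27.1
eef_pos: [502.8, 55.9, 302.0]
tcp_rot: [3.14, 0.001, 2.018]
ft_force: [-0.1, -0.7, 0.5]
opening: 0.008
grip_force: 0.0
```

```bash
python3 - <<'E' 2>/dev/null
from h import *
plan()
P=np.load("pics/scene13.npy")
im,_=snap("scene","scene14"); cv2.imwrite("pics/c14.png",cv2.resize(im[140:200,220:300,::-1],(800,600),interpolation=cv2.INTER_CUBIC))
E
```

```text
t 27.1 grasp [502.8  55.9 131. ] yaw 115.6 open 0.008 grip 0.0 F [-0.1 -0.7  0.5]
```

View pics/c14.png

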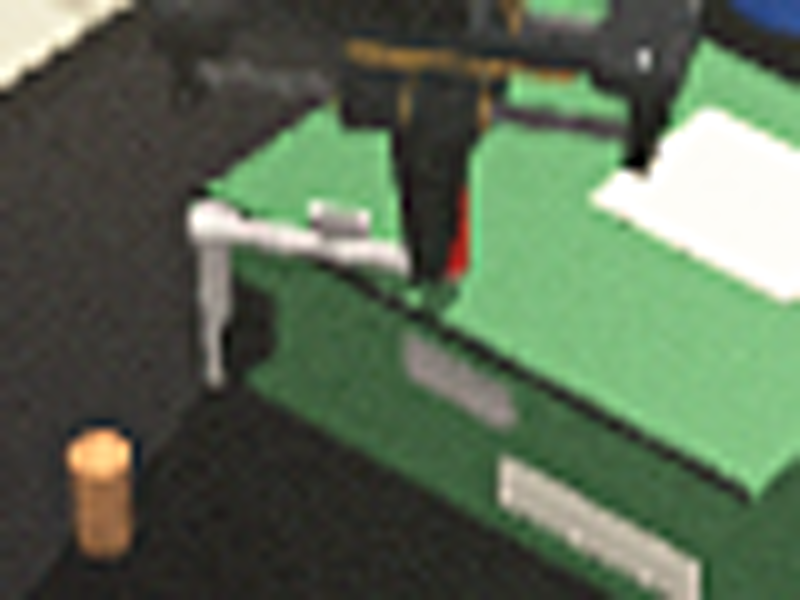

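The crop shows the hook arm lying just short of the stop plate at (340,217), with the pin at (458,240) ahead of the fingers. I'll push on until the force rises.

arm_command(rows=[[[0.01,0,0,0,0,0,-1],[0.02,0,0,0,0,0,-1],[0.03,0,0,0,0,0,-1],[0.03,0,0,0,0,0,-1]]])

```text
t: 27.48
eef_pos: [501.2, 58.9, 301.1]
tcp_rot: [3.14, 0.003, 2.018]
ft_force: [2.3, -11.4, 2.2]
opening: 0.0
grip_force: 5.7
```

arm_command(rows=[[[0.005,0,0,0,0,0,-1],[0.005,0,0,0,0,0,-1],[-0.1,0,0,0,0,0,-1],[-0.2,0,0,0,0,0,-1],[-0.3,0,-0.25,0,0,0.02,1],[-0.4,0,-0.5,0,0,0.04,1],[-0.6,0,-0.7,0,0,0.06,1],[-0.8,0,-0.7,0,0,0.07,1],[-1,0,-0.7,0,0,0.07,1],[-1,0,-0.7,0,0,0.07,1]]])

```text
t: 28.32
eef_pos: [567.0, -79.2, 406.0]
tcp_rot: [3.14, 0.001, 1.575]
ft_force: [-1.5, -0.6, -0.4]
opening: 0.366
grip_force: 0.0
```

```bash
python3 - <<'E' 2>/dev/null
from h import *
plan((624.5,-128,160,90),(624.5,-128,94,90))
for n in("top","scene"):
    im,_=snap(n,n+"15")
    u0,u1,v0,v1=(190,260,180,260) if n=="top" else (220,310,130,200)
    c=im.astype(int); m=(c[...,0]>120)&(c[...,1]<70)&(c[...,2]<70); m[:,:u0]=0;m[:,u1:]=0;m[:v0]=0;m[v1:]=0
    v,u=np.nonzero(m); print(n,len(u),u.mean(),v.mean(),v.min())
    K,p,M=cam(n); z=133 if n=="top" else 118
    r=M@np.array([(u.mean()-K[0,2])/K[0,0],-(v.mean()-K[1,2])/K[1,1],-1]); q=p+r*(z-p[2])/r[2]; print(q.round(1),"ang",np.degrees(np.arctan2(q[1]-33,q[0]-416.7)).round(1))
    P=np.load(f"pics/{n}15.npy").reshape(-1,3); Q=P[(np.hypot(P[:,0]-624.5,P[:,1]+128)<13)&(P[:,2]>90)&(P[:,2]<125)]; print("knob",len(Q),Q.mean(0).round(1))
E
```

```text
t 28.32 grasp [567.  -79.2 235. ] yaw 90.2 open 0.366 grip 0.0 F [-1.5 -0.6 -0.4]
(624.5, -128, 160, 90) [-0.326, 0.381, 0.501] [0.0003, 0.0002, 0.0006] rows>=2.6 
(624.5, -128, 94, 90) [0.0, -0.0, 0.44] [0.0, 0.0, 0.0] rows>=1.6 
top 7 216.0 223.71428571428572 223
[497.   72.1 133. ] ang 26.0
knob 0 [nan nan nan]
scene 3 265.0 165.66666666666666 165
[512.   58.4 118. ] ang 14.9
knob 45 [ 624.9 -129.1  101.9]
```

The pin now reads (497.0,72.1) against the expected (497.6,72.2), so the hook is closed. On to the knob.

arm_command(rows=[[[-0.33,0.38,0.3,0,0,0,1],[-0.33,0.38,0.3,0,0,0,1],[-0.33,0.38,0.3,0,0,0,1],[-0.33,0.38,0.5,0,0,0,1],[-0.33,0.38,0.5,0,0,0,1],[-0.33,0.38,0.5,0,0,0,1],[-0.33,0.38,0.7,0,0,0,1],[-0.33,0.38,0.85,0,0,0,1],[-0.33,0.38,0.95,0,0,0,1],[-0.33,0.38,0.95,0,0,0,1]]])

```text
t: 29.25
eef_pos: [622.6, -123.7, 262.0]
tcp_rot: [-3.139, -0.001, 1.58]
ft_force: [0.0, 0.1, 0.0]
opening: 0.998
grip_force: 0.0
```

arm_command(rows=[[[0,0,0,0,0,0,-1],[0,0,0,0,0,0,-1],[0,0,0,0,0,0,-1],[0,0,0,0,0,0,-1],[0,0,0,0,0,0,-1],[0,0,0,0,0,0,-1],[0,0,0,0,0,0,-1],[0,0,0,0,0,0,-1],[0,0,0,0,0,0,-1],[0,0,0,0,0,0,-1]]])

```text
t: 30.08
eef_pos: [623.6, -124.6, 263.3]
tcp_rot: [3.139, 0.001, 1.579]
ft_force: [18.6, 3.0, -1.5]
opening: 0.358
grip_force: 9.0
```

arm_command(rows=[[[0,0,0,0,0,0,-1],[0,0,0,0,0,0,-1],[0,0,0,0,0,0,-1],[0,0,0,0,0,0,-1]]])

```text
t: 30.42
eef_pos: [624.3, -124.5, 263.5]
tcp_rot: [3.136, 0.001, 1.579]
ft_force: [10.4, 1.3, -2.0]
opening: 0.329
grip_force: 30.0
```

arm_command(rows=[[[0,0,-0.02,0,0,0,-1],[0,0,-0.04,0,0,0,-1],[0,0,-0.06,0,0,0,-1],[0,0,-0.08,0,0,0,-1],[0,0,-0.09,0,0,0,-1],[0,0,-0.09,0,0,0,-1],[0,0,-0.09,0,0,0,-1]]])

```text
t: 31.0
eef_pos: [624.4, -124.5, 276.2]
tcp_rot: [3.137, 0.001, 1.579]
ft_force: [13.9, 0.8, -9.2]
opening: 0.334
grip_force: 30.0
```

```bash
python3 - <<'E' 2>/dev/null
from h import *
plan()
im,_=snap("scene","scene16"); cv2.imwrite("pics/c16.png",cv2.resize(im[150:240,220:320,::-1],(660,594),interpolation=cv2.INTER_CUBIC))
E
```

```text
t 31.0 grasp [ 624.4 -124.5  105.2] yaw 90.5 open 0.334 grip 30.0 F [13.9  0.8 -9.2]
```

View pics/c16.png

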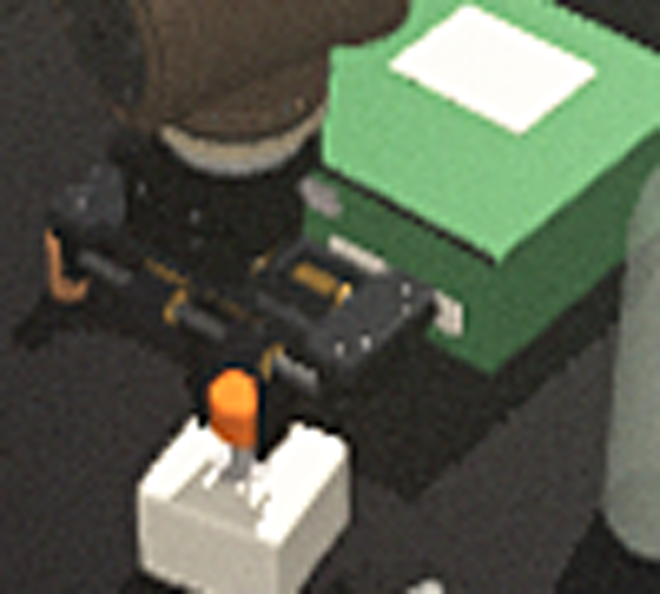

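The crop shows the orange knob at (233,405) lifted, with its shaft visible at (240,460). It rose 12.7 mm and now pulls against the stop. I'll hold it out for over 3 s.

arm_command(rows=[[[0,0,-0.005,0,0,0,-1],[0,0,-0.005,0,0,0,-1],[0,0,-0.005,0,0,0,-1],[0,0,-0.005,0,0,0,-1],[0,0,-0.005,0,0,0,-1],[0,0,-0.005,0,0,0,-1],[0,0,-0.005,0,0,0,-1],[0,0,-0.005,0,0,0,-1],[0,0,-0.005,0,0,0,-1],[0,0,-0.005,0,0,0,-1]]])

```text
t: 31.88
eef_pos: [624.4, -124.5, 276.3]
tcp_rot: [3.137, 0.001, 1.579]
ft_force: [16.0, 0.7, -16.2]
opening: 0.328
grip_force: 30.0
```

arm_command(rows=[[[0,0,0,0,0,0,-1],[0,0,0,0,0,0,-1],[0,0,0,0,0,0,-1],[0,0,0,0,0,0,-1],[0,0,0,0,0,0,-1],[0,0,0,0,0,0,-1],[0,0,0,0,0,0,-1],[0,0,0,0,0,0,-1],[0,0,0,0,0,0,-1],[0,0,0,0,0,0,-1]]])

```text
t: 32.72
eef_pos: [624.4, -124.5, 276.3]
tcp_rot: [3.137, 0.001, 1.579]
ft_force: [15.3, -0.4, -14.9]
opening: 0.328
grip_force: 30.0
```

arm_command(rows=[[[0,0,0,0,0,0,-1],[0,0,0,0,0,0,-1],[0,0,0,0,0,0,-1],[0,0,0,0,0,0,-1],[0,0,0,0,0,0,-1],[0,0,0,0,0,0,-1],[0,0,0,0,0,0,-1],[0,0,0,0,0,0,-1],[0,0,0,0,0,0,-1],[0,0,0,0,0,0,-1]]])

```text
t: 33.55
eef_pos: [624.4, -124.5, 276.4]
tcp_rot: [3.137, 0.001, 1.579]
ft_force: [16.0, 0.8, -16.1]
opening: 0.327
grip_force: 30.0
```

arm_command(rows=[[[0,0,0,0,0,0,-1],[0,0,0,0,0,0,-1],[0,0,0,0,0,0,-1],[0,0,0,0,0,0,-1],[0,0,0,0,0,0,-1],[0,0,0,0,0,0,-1],[0,0,0,0,0,0,-1],[0,0,0,0,0,0,-1],[0,0,0,0,0,0,-1],[0,0,0,0,0,0,-1]]])

```text
t: 34.38
eef_pos: [624.4, -124.5, 276.3]
tcp_rot: [3.137, 0.001, 1.579]
ft_force: [15.1, 0.5, -15.4]
opening: 0.334
grip_force: 30.0
```

arm_command(rows=[[[0,0,0,0,0,0,-1],[0,0,0,0,0,0,-1],[0,0,0,0,0,0,-1],[0,0,0,0,0,0,-1],[0,0,0,0,0,0,-1],[0,0,0,0,0,0,-1],[0,0,0,0,0,0,-1],[0,0,0,0,0,0,-1],[0,0,0,0,0,0,-1],[0,0,0,0,0,0,-1]]])

```text
t: 35.22
eef_pos: [624.4, -124.5, 276.3]
tcp_rot: [3.137, 0.001, 1.579]
ft_force: [15.6, 0.7, -14.5]
opening: 0.336
grip_force: 30.0
```

arm_command(rows=[[[0,0,0.02,0,0,0,-1],[0,0,0.04,0,0,0,-1],[0,0,0.06,0,0,0,-1],[0,0,0.08,0,0,0,-1],[0,0,0.095,0,0,0,-1],[0,0,0.105,0,0,0,-1],[0,0,0.105,0,0,0,-1]]])

```text
t: 35.8
eef_pos: [624.3, -124.4, 263.0]
tcp_rot: [3.136, 0.001, 1.579]
ft_force: [7.4, 2.3, 5.2]
opening: 0.332
grip_force: 30.0
```

arm_command(rows=[[[0,0,0.01,0,0,0,-1],[0,0,0.01,0,0,0,-1],[0,0,0,0,0,0,1],[0,0,0,0,0,0,1],[0,0,0,0,0,0,1],[0,0,0,0,0,0,1],[0,0,0,0,0,0,1],[0,0,0,0,0,0,1],[0,0,0,0,0,0,1]]])

```text
t: 36.55
eef_pos: [623.0, -124.6, 261.3]
tcp_rot: [-3.141, -0.0, 1.579]
ft_force: [-0.6, -0.5, -0.7]
opening: 0.762
grip_force: 0.0
```

arm_command(rows=[[[0,0,-0.15,0,0,0,1],[0,0,-0.35,0,0,0,1],[0,0,-0.6,0,0,0,1],[0,0,-0.8,0,0,0,1],[0,0,-1,0,0,0,1],[-0.25,0,-1,0,0,0,1],[-0.5,0,-1,0,0,0,1],[-0.75,0,-1,0,0,0,1],[-1,0,-1,0,0,0,1],[-1,0,-1,0,0,0,1]]])

```text
t: 37.38
eef_pos: [623.7, -280.2, 411.0]
tcp_rot: [3.142, 0.001, 1.575]
ft_force: [-0.1, 0.4, -0.4]
opening: 1.001
grip_force: 0.0
```

arm_command(rows=[[[-0.25,0,0,0,0,0,1],[-0.5,0,0,0,0,0,1],[-0.75,0,0,0,0,0,1],[-1,0,0,0,0,0,1],[-1,0,0,0,0,0,1],[-1,0,0,0,0,0,1]]])

```text
t: 37.88
eef_pos: [625.0, -426.3, 410.4]
tcp_rot: [-3.141, -0.001, 1.577]
ft_force: [0.2, 0.7, -0.6]
opening: 1.0
grip_force: 0.0
```

```bash
python3 - <<'E' 2>/dev/null
from h import *
plan()
for n in("top","scene"):
    im,_=snap(n,n+"17")
    for t in(n+"0",n+"17"):
        P=np.load(f"pics/{t}.npy").reshape(-1,3); Q=P[(np.hypot(P[:,0]-624.5,P[:,1]+128)<13)&(P[:,2]>90)&(P[:,2]<125)]; print(t,"knob",len(Q),Q.mean(0).round(1),np.percentile(Q[:,2],90).round(1))
im=cv2.imread("pics/top17.png"); c=im.astype(int); m=(c[...,2]>120)&(c[...,1]<70)&(c[...,0]<70); m[:180]=0;m[260:]=0;m[:,:190]=0;m[:,260:]=0; v,u=np.nonzero(m); print(len(u),u.mean(),v.mean())
cv2.imwrite("pics/c17.png",cv2.resize(im[120:290,100:310],(741,600),interpolation=cv2.INTER_CUBIC))
E
```

```text
t 37.88 grasp [ 625.  -426.3  239.4] yaw 90.3 open 1.0 grip 0.0 F [ 0.2  0.7 -0.6]
top0 knob 44 [ 624.8 -127.5  103.2] 109.1
top17 knob 43 [ 624.4 -127.9  103.6] 108.8
scene0 knob 44 [ 624.8 -130.7  102.7] 107.3
scene17 knob 49 [ 626.2 -129.   103.7] 108.4
7 216.0 223.71428571428572
```

View pics/c17.png

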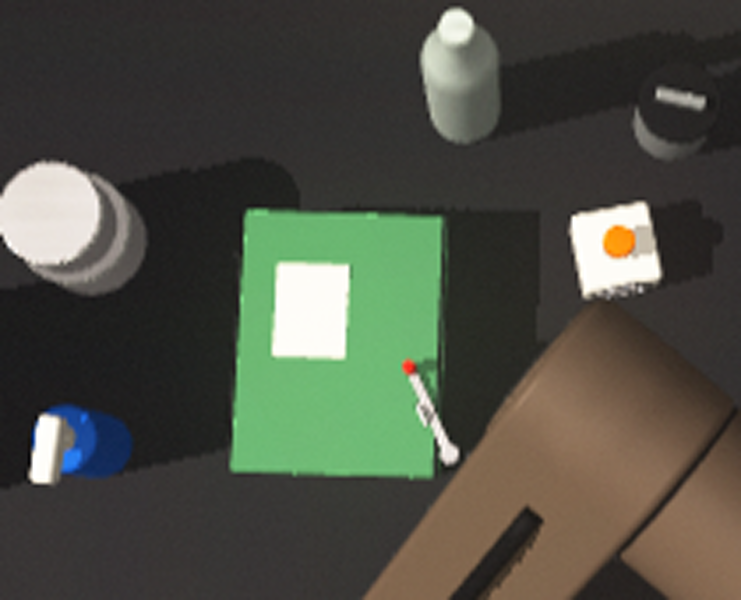

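The crop shows the lid shut and the hook arm lying against the stop plate at (425,412), with the pin at (408,367). The knob is back at its starting height, about 103 mm, and the bystanders are where they were. I'm handing in.

```bash
python3 -c "
from cell import *
print(job_done())"
```

```text
the job is handed in; nothing more can be done
None
```

I handed the job in after about 38 s on the robot's clock, and the cell returned no verdict: all three tins are in the caddy (no can was present), the lid is caught, the hook is closed, and the fan knob was held out about 4 s and pushed back in.

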